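# Tare the empty bowl, then weigh a millet cake

### The arm

A 7-joint arm with a two-finger parallel gripper is mounted at the origin on the work surface. World frame = base frame: x ahead of the robot, y to its left, z up, the work surface at z = 0. Lengths are in m, angles in rad, forces in N, time in s.
With the tool pointing down it reaches from about 0.4 to 0.875 m from the base axis. Payload 6.5 kg.
Tool frame: the origin (TCP) lies at the very end of the fingers, on their centre line; the grasp point (between the pads) lies 19 mm behind it (arm.tcp_to_grasp is the z of the grasp point in the tool frame, in m); z points along the fingers, y is the direction in which the jaws open and shut (so a half turn about z gives the same grasp; the last joint's range is limited). The gripper opens to 88 mm and grips with 3 to 60 N. Pads are 18 mm wide; open, the fingers measure 123 mm over their backs; the gripper's body (75 mm by 187 mm) begins 45 mm behind the grasp point.
Start: joints at [1.149, 0.536, -0.004, 1.538, 0.003, 1.067, -0.071], TCP at [0.226, -0.609, 0.239] pointing down, gripper open.
Joint ranges: [-2.7, 2.7], [-0.37, 2.16], [-1.27, 1.26], [0.24, 2.4], [-1.31, 4.45], [0.19, 1.91], [-2.76, 2.76]. Speed limits (rad/s): [2.39, 2.39, 3.14, 3.14, 3.14, 3.14, 3.14].

### API

Orientations are given as a rotation vector (axis times angle).
In Python, from plant import arm, vision gives the robot as it stands.
- The arm moves only by the tool play_rows, never from a script. Its argument "increments" is a list of rows, each a list of 4 numbers: the shift along the tool's x, y, z in units of 0.025 m (1.0 is 0.025 m), then the turn about the tool's z in units of 0.08 rad (1.0 is 0.08 rad). A call has 1 to 5 rows; each row shifts and turns the commanded pose from where the row before left it, along the tool's axes as they then stand; what a row does not reach is not made up. A row lasts 1/12 s, in which the tool goes at most 41.7 mm and 7.16 degrees, less where a joint would pass 70% of its speed; a pose out of reach is approached as far as the arm can. A call with a number of a shift or a turn outside -1 to 1 is refused whole. A call with a gripper value outside its range is refused whole. "claw" is the opening, from -1 (shut) to 1 (fully open), so that 0 is half open, set as the call begins (left out, the last holds). The fingers move at their own pace and stop on an object; the grip force is fixed at half the most. Time passes only in rows, so rows that do not move let the fingers close. It gives the time, the measured TCP pose, the force and the opening at its end, in the units of the state.
- arm.read_state(): the state, without advancing time (a new reading comes with each control period).
- vision.get_image(name): name is "side" or "top"; returns a dict with "pixels" (480x640x3 uint8, red, green, blue), "range_z" (480x640 float32, m along the optical axis (not along the pixel's ray), 0 where there is no reading), "intrinsics" (3x3 intrinsics, pixels), "R" (3x3) and "t" (3): a world point X has camera coordinates R X + t. Camera axes: x right, y down, z forward; pixel columns grow to the right and rows downward; lengths in m; the calibration is good to about 2 mm. A picture is of the moment at which its call begins.
- arm.job_done(): hands the job in, once; it reports no verdict.
The state is a dict: "time": time; "joint_positions": joint angles; "joint_velocities": joint speeds; "tau": joint torques, N m; "eef_pos": TCP position; "tool_rot": TCP orientation; "ft_force": force on the tool from outside, world axes, zero at the start; "moment": the same for the moment, N m; "gripper_width": finger opening in m.
Only numpy, scipy, OpenCV 4.12 (cv2) and the standard library are available. Lean on these libraries where they do the work, as an engineer would, in place of code of your own. Each camera call takes 0.05 s, during which the arm holds its last target.

### The job

Weigh the round millet cake by itself: slide the empty steel bowl into the scale's dock, under the spring clips, until it is fully home against the rubber stop, and let go of it. Then gently press the tare key well down, keep it down for about a second and let it come up, and only after that put the round cake into the bowl. Do not press the tare key at any other time, do not push the stop or the key with more than about 14 N, and leave the other things on the table where they are.

Things in the scene. Friction and masses are not known exactly. Their poses are not given: they have to be found in the camera images.
- scale: Grey portion scale fixed to the table, 230 x 170 mm, steel pan on top (172 x 164 mm, centre 29 mm towards +x of the scale's, top 45 mm above the table). Origin: centre of its underside on the table; its x axis points from the key end to the stop of the dock, z up.
- dock_mid (a point): On the pan top (45 mm above table, sprung: 4 N per mm, sinks 4 mm at most), on the dock's centre line; axes as the scale's. The dock is an aluminium U, open towards -x, clamped at a setting that is NOT measured: the bowl's centre when home lies on this x axis, 8 mm before to 8 mm beyond this point, so home must be felt. Stop: 12 mm high, face 42 mm (+x) beyond the home centre.
- dock_mouth (a point): Point on the pan top, 54 mm before dock_mid: set the bowl's foot flat on the pan with its centre about here, then slide it along +x, 46 to 62 mm, to home. From 53 to 22 mm before home, flared guides narrow the mouth from about 118 to 88 mm; then two straight rails, 88 mm apart, run to the stop, with lips over the foot (underside 9 mm, top 12 mm above the pan, 76 mm gap).
- buffer (a joint): Rubber stop of the dock, the bar between the rail ends: sprung, 0 = at rest, grows towards +x as it is pushed; 3 N at first, then 5 N per mm, hard at 0.003 m. More than 16 N on it (0.0026 m) spoils the run. Before it, over the last 15 mm, the foot must wedge up two sprung balls under black housings on the rails (tops 24 mm above pan): this takes 6 to 10 N in all; then they hold the bowl.
- seat (a joint): Brass pin in the middle of the stop, pushed in by the bowl's foot as it comes home: 0 = out by 6 mm, 0.006 = flush with the stop's face (bowl fully home; more if the stop is pushed in too); light spring, below 1 N; comes out again if the bowl moves back. Home counts from 0.0045.
- key_mid (a point): Mean height of the top of the tare key (60 mm above the table), on the key's axis, axes as the scale's. The key is the round white one, 26 mm across, in a black collar at the -x end of the scale, on its +y side, beside the dark display. Its true top at rest is 6 mm below to 6 mm above this point (not measured): it must be felt. It is pressed straight down.
- tare (a joint): Tare key: 0 = up, grows as it is pressed, 0.007 m at its hard bottom. Spring: 1 N at the start of travel, 4.6 N at 4 mm, 7.3 N at the bottom. Taring counts from 0.004 kept for 0.6 s; more than 14 N on the key spoils the run.
- bowl_mid (a point): Straight-sided open steel bowl, empty, about 0.2 kg: outside 62 mm across (wall 3 mm), 55 mm high, on a round flat foot 84 mm across, 5.5 mm thick, its top bevelled from radius 35 to 42 mm; yaw is of no matter. This point: its centre, half-way up (27.5 mm above its underside). Inner floor 7 mm above its underside. It starts standing on the table.
- cake_mid (a point): Round millet cake, a firm baked cylinder 36 mm across and 30 mm high, about 60 g, standing on a wooden board (10 mm high, fixed, 130 x 220 mm). This point: its centre, 15 mm above its underside. It may be let fall into the bowl from just over the rim.
- square_mid (a point): Square millet cake on the same board, 36 x 36 x 30 mm; this point is its centre. Leave alone.
- juice0: Bottle of juice, 54 mm across, 160 mm high, origin at the centre of its underside. Leave alone.
- juice1: Bottle of juice like juice0. Leave alone.
- juice2: Bottle of juice like juice0. Leave alone.
- tissue_box: White tissue box 110 x 130 x 65 mm high, origin at the centre of its underside. Leave alone.
- tongs: Steel tongs lying on the table, 200 mm long along their x, 12 mm high, origin under the middle. Leave alone.
- paper_cup: Empty paper cup 76 mm across, 90 mm high, origin at the centre of its underside. Leave alone.
- foil_tub: Open foil tub 130 x 100 x 40 mm high, origin at the centre of its underside. Leave alone.

How it is judged:
On the way, in this order (a step that is already met when the one before it is completed fails the run):
1. the empty bowl stands fully home in the dock and has been let go (value of joint seat above 0.0045 m and angle between bowl's own z axis and vertical below 0.08 rad and horizontal distance between bowl_mid and dock_mid below 0.014 m and contact force between each of the arm, the fingers and bowl below 0.1 N), for 0.2 s.
2. the tare key is kept down for 0.6 s with the empty bowl home and untouched (value of joint tare above 0.004 m and value of joint seat above 0.0045 m and contact force between the fingers and bowl below 0.1 N), for 0.6 s.
3. the key is up again and the round cake lies in the bowl (value of joint tare below 0.001 m and horizontal distance between cake_mid and bowl_mid below 0.028 m and z of cake_mid in the frame of bowl_mid below 0.02 m), for 0.2 s.
At the end, for the whole second after the job is handed in: The bowl stands upright (within 0.08 rad) and fully home in the dock (brass pin pushed in by more than 4.5 of 6 mm), the round cake lies at rest inside the bowl, and the tare key is up (all of step 3 and value of joint seat above 0.0045 m and horizontal distance between bowl_mid and dock_mid below 0.014 m and angle between bowl's own z axis and vertical below 0.08 rad and z of cake_mid in the frame of bowl_mid above -0.025 m and linear speed of each of cake, bowl below 0.02 m/s); the robot touches nothing.
It fails at once if the rubber stop pushed with more than 16 N (contact force between bowl and buffer above 16 N).
It fails at once if more than 14 N on the tare key (contact force between anything else and tare above 14 N).
It fails at once if the tare key pressed (over 2.5 mm) while the bowl is not home (value of joint tare above 0.0025 m and value of joint seat below 0.0035 m).
It fails at once if the tare key pressed with the cake in the bowl (value of joint tare above 0.0025 m and distance between cake_mid and bowl_mid below 0.045 m).
It fails at once if a bystander moved more than 25 mm (distance of any of square_mid, juice0, juice1, juice2, tissue_box, tongs, paper_cup, foil_tub from where it was at the start of the episode above 0.025 m).
It also fails if it takes over 72 s, if anything falls off the work surface, if the arm or the gripper's body presses on something with over 40 N, if the wrist force passes 120 N, or if a joint passes its speed limit or range.

## Working session

There is one attempt and no reset: what is moved stays moved. The work goes in short steps, Python scripts to look and compute and a tool call to move; the robot and the scene stay as the last step left them, time stands still between calls to the robot, and variables do not carry over. Pictures are saved under pics/ and viewed, and the job is handed in when it is done.

Besides the shell and the picture viewer there is one more tool, called after "Emit:" in YAML: its name, and indented under it one key for each argument. play_rows: Moves the arm, as the interface text tells. Shifts and turns lie within -1 to 1; 1 stands for 0.025 m of shift or 0.08 rad of turn. Its arguments: {"type":"object","properties":{"increments":{"type":"array","items":{"type":"array","items":{"type":"number","minimum":-1,"maximum":1}}},"claw":{"type":"number"}},"required":["increments"]}

```bash
ls; mkdir -p pics; python3 - <<'E'
from plant import arm, vision
import cv2,numpy as np
for n in("top","side"):
    d=vision.get_image(n); cv2.imwrite(f"pics/{n}0.png",d["pixels"][:,:,::-1]); np.savez(f"{n}0.npz",**d)
    print(n,d["intrinsics"].tolist(),d["R"].tolist(),d["t"].tolist())
print(arm.read_state(), arm.tcp_to_grasp)
E
```

```text
pics
top [[463.16359238336963, 0.0, 310.90704082120135], [0.0, 463.16359238336963, 245.1193525211022], [0.0, 0.0, 1.0]] [[0.010128651085725667, -0.9994311103580752, -0.03216933439797641], [-0.9839341863945387, -0.0042266989909358595, -0.17848151685751], [0.1782440104780556, 0.03346028487722754, -0.9834172471868864]] [0.055051263320274595, 0.5921716887839409, 1.0033293400006493]
side [[512.6222452556661, 0.0, 310.3037112934465], [0.0, 512.6222452556661, 242.5889322069993], [0.0, 0.0, 1.0]] [[-0.9363353455003405, -0.3504640514623028, 0.021238394463479093], [-0.22370755036963666, 0.5488709438406209, -0.805416425779312], [0.2706123660780757, -0.7588910565029306, -0.5923287192813558]] [0.5593227385781907, 0.15520195223682623, 1.0143479353378535]
{'time': 0.1, 'joint_positions': array([ 1.14881594,  0.53708443, -0.00443004,  1.53871474,  0.00261526,
        1.06729776, -0.07121894]), 'joint_velocities': array([-8.88198740e-04, -2.52379717e-03, -3.53321062e-05, -2.44392808e-03,
        9.79711055e-04,  1.48734860e-03, -5.05336271e-04]), 'tau': array([ 2.55997380e-03, -5.72084534e+01,  9.93773192e-01, -2.52234560e+01,
       -5.62419032e-02,  1.34091792e-02,  3.69723989e-05]), 'eef_pos': array([ 0.22620724, -0.60880941,  0.23795388]), 'tool_rot': array([-3.09057723e+00, -5.55741003e-01,  6.14008162e-04]), 'ft_force': array([0.05673333, 0.56039976, 0.66059456]), 'moment': array([-0.02229671,  0.00400432,  0.04630587]), 'gripper_width': 0.08807271191941059} -0.0187
```

View pics/top0.png

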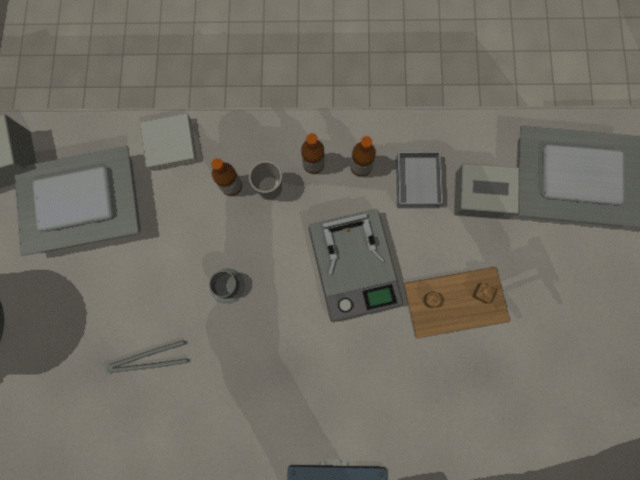

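View pics/side0.png

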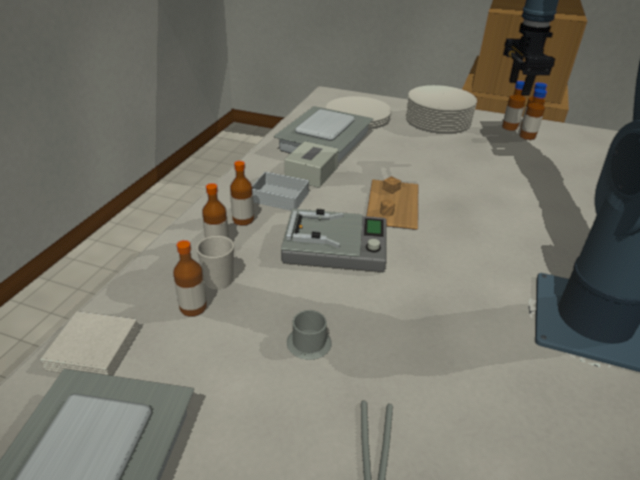

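The top view shows the bowl at (224,285), the scale around (357,262), the key at (345,305) and the round cake at (433,299), with the square cake at (486,292). Next I'll measure positions from the depth images.

```bash
cat > h.py <<'E'
import numpy as np,cv2
def cloud(d):
    K=d["intrinsics"];z=d["range_z"];v,u=np.mgrid[:480,:640]
    p=np.stack([(u-K[0,2])/K[0,0]*z,(v-K[1,2])/K[1,1]*z,z],-1)
    w=(p-d["t"])@d["R"]; w[z==0]=np.nan
    return w
def proj(d,X):
    c=np.asarray(X)@d["R"].T+d["t"]; p=c@d["intrinsics"].T; return p[...,:2]/p[...,2:]
def atz(d,u,v,z):
    K=d["intrinsics"];r=np.array([(u-K[0,2])/K[0,0],(v-K[1,2])/K[1,1],1])@d["R"]
    o=-d["t"]@d["R"]; s=(z-o[2])/r[2]; return o+s*r
E
python3 - <<'E'
from h import *
for n,boxes in(("top",{"scale":(300,200,410,330),"bowl":(200,262,250,310),"board":(400,260,515,340),"free":(230,320,300,400)}),("side",{"scale":(275,200,392,275),"bowl":(280,300,340,360),"board":(365,170,425,230)})):
    d=dict(np.load(n+"0.npz")); w=cloud(d)
    for k,(a,b,c,e) in boxes.items():
        q=w[b:e,a:c].reshape(-1,3); q=q[~np.isnan(q[:,0])]
        print(n,k,"zmin/med",np.percentile(q[:,2],[1,10,50,90,99,100]).round(4))
        def rep(lo,hi,s):
            m=q[(q[:,2]>lo)&(q[:,2]<hi)]
            if len(m)<5: return
            r=cv2.minAreaRect((m[:,:2]*1000).astype(np.float32)); print("  ",s,len(m),m.mean(0).round(4),[np.round(x,1) for x in r])
            (cx,cy),rad=cv2.minEnclosingCircle((m[:,:2]*1000).astype(np.float32)); print("     circ",cx,cy,rad)
        if k=="bowl": rep(.045,.06,"rim"); rep(.01,.06,"body"); rep(.003,.0075,"foot")
        if k=="scale": rep(.025,.09,"all"); rep(.04,.05,"pan");rep(.053,.06,"rails");rep(.063,.08,"hous")
        if k=="board": rep(.006,.014,"board"); rep(.035,.05,"cakes")
    if n=="top":
        im=d["pixels"]
        for nm,(a,b,c,e) in {"scale":(295,195,415,325),"bowl":(180,250,270,320)}.items():
            cv2.imwrite(f"pics/{nm}z.png",cv2.resize(im[b:e,a:c,::-1],None,fx=4.5,fy=4.5,interpolation=cv2.INTER_CUBIC))
    else: cv2.imwrite("pics/szs.png",cv2.resize(im if 0 else d["pixels"][195:285,270:400,::-1],None,fx=6,fy=6,interpolation=cv2.INTER_CUBIC))
E
```

```text
top scale zmin/med [-0.0043 -0.0018  0.0371  0.0473  0.0605  0.0723]
   all 7400 [ 0.548  -0.0405  0.0452] [array([564. , -75.8]), array([239.8, 245.6]), np.float64(13.8)]
     circ 559.0431518554688 -77.71489715576172 164.7760467529297
   pan 5452 [ 0.5499 -0.0415  0.0443] [array([558.4, -70.5]), array([229.9, 229.6]), np.float64(13.7)]
     circ 560.180419921875 -69.44322204589844 158.81785583496094
   rails 731 [ 0.5953 -0.0223  0.0567] [array([557.5, -37. ]), array([204.7, 123.6]), np.float64(17.4)]
     circ 554.9383544921875 -36.6204833984375 112.32666778564453
   hous 98 [ 0.593  -0.0305  0.068 ] [array([613. , -23.8]), array([ 69.4, 105.8]), np.float64(16.6)]
     circ 612.4869384765625 -25.740238189697266 59.84000015258789
top bowl zmin/med [-0.0044 -0.0021  0.0017  0.0284  0.0566  0.0592]
   rim 156 [0.5017 0.2605 0.0531] [array([502. , 260.3]), array([61. , 60.2]), np.float64(46.5)]
     circ 501.2303466796875 260.60693359375 31.470970153808594
   body 333 [0.5019 0.2612 0.0393] [array([502.1, 260.2]), array([61. , 60.5]), np.float64(46.5)]
     circ 501.2510070800781 260.
[... 1684 characters left out ...]
ay([501.8, 261. ]), array([60.4, 64.8]), np.float64(22.1)]
     circ 504.2042236328125 261.5904235839844 33.057106018066406
   foot 377 [0.5012 0.2689 0.0049] [array([518.1, 228.7]), array([105.5, 152.4]), np.float64(19.6)]
     circ 520.5045776367188 220.24745178222656 85.21271514892578
side board zmin/med [-0.0031 -0.0009  0.0092  0.0389  0.0434  0.0471]
   board 1673 [ 0.4608 -0.268   0.0097] [array([ 468.5, -275.4]), array([129.7, 227.4]), np.float64(10.8)]
     circ 467.84033203125 -277.5956115722656 126.3238296508789
   cakes 473 [ 0.4788 -0.1784  0.0405] [array([ 484.3, -217.2]), array([ 57.3, 279.7]), np.float64(3.4)]
     circ 493.24981689453125 -216.6563720703125 140.02915954589844
```

View pics/scalez.png

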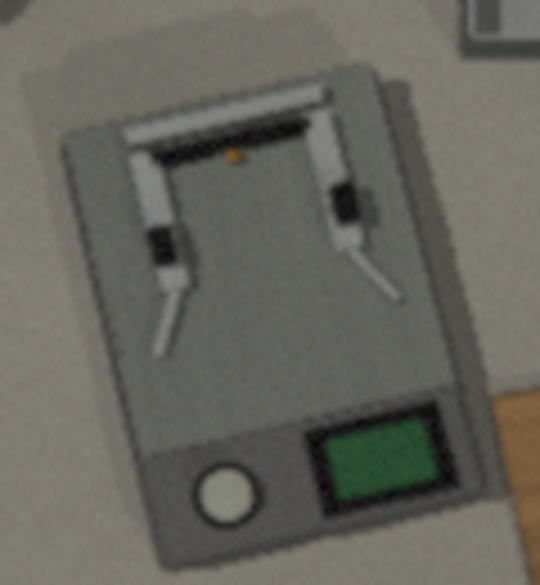

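View pics/szs.png

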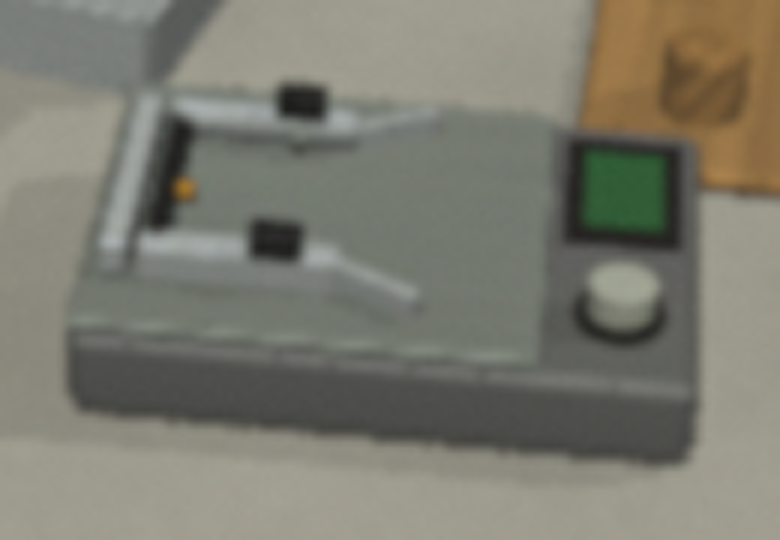

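```bash
python3 - <<'E'
from h import *
for n in("top","side"):
    d=dict(np.load(n+"0.npz")); w=cloud(d)
    m=((w[...,2]>.030)&(w[...,2]<.054)&(w[...,0]>.42)&(w[...,0]<.68)&(w[...,1]>-.155)&(w[...,1]<.07)).astype(np.uint8)
    _,l,s,c=cv2.connectedComponentsWithStats(m); i=1+s[1:,4].argmax()
    q=w[l==i]
    q=q[(np.abs(q[:,2]-.045)<.009)|(np.abs(q[:,2]-.036)<.004)]
    print(n,len(q),[np.round(x,1) for x in cv2.minAreaRect((q[:,:2]*1000).astype(np.float32))])
    def reg(nm,sel,*a):
        q=w[sel]; (c,r)=cv2.minEnclosingCircle((q[:,:2]*1000).astype(np.float32)); print(" ",nm,len(q),q.mean(0).round(4),"circ",np.round(c,1),round(r,1),"zp",np.percentile(q[:,2],[50,90]).round(4))
    X,Y,Z=w[...,0],w[...,1],w[...,2]
    reg("key",(Z>.05)&(np.hypot(X-.465,Y+.01)<.03))
    reg("cakes",(Z>.03)&(np.hypot(X-.475,Y+.20)<.04))
    reg("sq",(Z>.03)&(np.hypot(X-.48,Y+.32)<.04))
    # ortho
    yaw=np.radians(13.8); O=np.array([.545,-.035]); 
    for zz in(.045,.057,.060):
        gx=np.arange(-.13,.13,.0005)[::-1]; gy=np.arange(-.1,.1,.0005)[::-1]
        A,B=np.meshgrid(gx,gy,indexing="ij")
        P=np.stack([O[0]+A*np.cos(yaw)-B*np.sin(yaw),O[1]+A*np.sin(yaw)+B*np.cos(yaw),np.full_like(A,zz)],-1)
        uv=proj(d,P).astype(np.float32)
        im=cv2.remap(d["pixels"],uv[...,0],uv[...,1],cv2.INTER_CUBIC)[:,:,::-1].copy()
        for k in range(0,520,40): im[k,:]=im[k,:]//2+np.array([0,0,110],np.uint8)
        for k in range(0,400,40): im[:,k]=im[:,k]//2+np.array([0,0,110],np.uint8)
        im[260]=(0,255,255); im[:,200]=(0,255,255)
        cv2.imwrite(f"pics/o_{n}_{int(zz*1000)}.png",im)
a=cv2.imread("pics/o_top_57.png");b=cv2.imread("pics/o_side_57.png");cv2.imwrite("pics/o57.png",np.hstack([a,b]))
E
```

```text
top 6481 [array([550.5, -40.2]), array([230.6, 170.1]), np.float64(13.8)]
  key 107 [ 0.4568 -0.0165  0.0562] circ [464.4  -8. ] 23.6 zp [0.0562 0.0585]
  cakes 207 [ 0.4712 -0.2147  0.039 ] circ [ 471.4 -215.3] 18.0 zp [0.0394 0.0414]
  sq 279 [ 0.4872 -0.331   0.0387] circ [ 487.5 -332.2] 23.8 zp [0.0391 0.0417]
side 4014 [array([551.1, -40.3]), array([229.5, 176.3]), np.float64(13.7)]
  key 90 [ 0.4568 -0.0143  0.0553] circ [458.3 -15.9] 14.4 zp [0.0559 0.0575]
  cakes 121 [ 0.4712 -0.2116  0.0376] circ [ 472.3 -216.2] 21.1 zp [0.0386 0.0405]
  sq 136 [ 0.4877 -0.3284  0.0374] circ [ 487.5 -332.9] 24.6 zp [0.0383 0.0411]
```

View pics/o57.png

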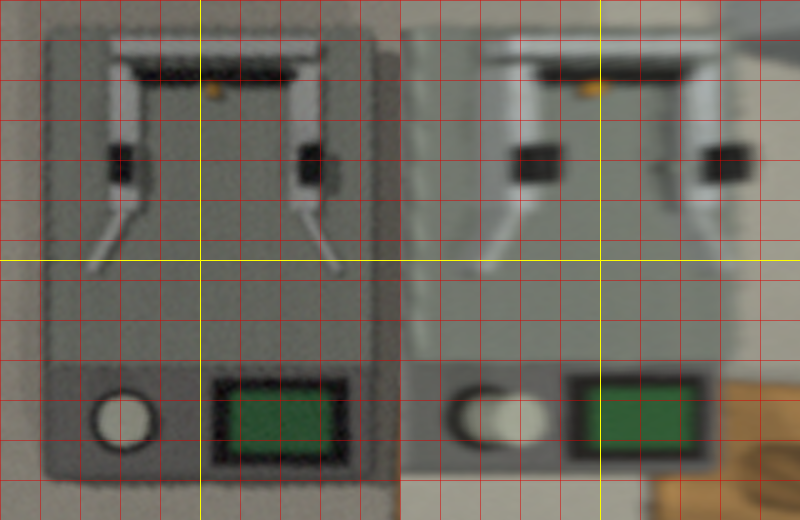

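The ortho view puts the scale centre at about (0.551,-0.040) with yaw 13.8°. The lip edges at columns 138 and 290 put the dock line within 1 mm of the scale's centre line. The key is at about column 124, row 420. I'll write a move planner and start toward the bowl.

```bash
cat >> h.py <<'E'
from scipy.spatial.transform import Rotation as Rn
YAW=np.radians(13.8); O=np.array([.545,-.035])
def S(s,l): # ortho frame -> world
    return O+np.array([s*np.cos(YAW)-l*np.sin(YAW), s*np.sin(YAW)+l*np.cos(YAW)])
def toS(p):
    d=np.asarray(p)[:2]-O; return np.array([d[0]*np.cos(YAW)+d[1]*np.sin(YAW),-d[0]*np.sin(YAW)+d[1]*np.cos(YAW)])
def plan(target,yaw=None):
    from plant import arm
    s=arm.read_state(); R=Rn.from_rotvec(s["tool_rot"]).as_matrix()
    cy=np.arctan2(R[1,0],R[0,0]); 
    u=R.T@(np.asarray(target)-s["eef_pos"])/.025
    print("t",round(s["time"],2),"pos",s["eef_pos"].round(4),"S",(toS(s["eef_pos"])*1000).round(1),"yaw",round(np.degrees(cy),2),"zaxis",R[:,2].round(4),"F",s["ft_force"].round(2),"w",round(s["gripper_width"],4))
    print("units",u.round(2),"turn",round((cy-YAW)/.08,2))
E
python3 - <<'E'
from h import *
d=dict(np.load("top0.npz"))
print("key ray z.058", atz(d,*proj(d,[*S((260-420)*.0005,(200-124)*.0005),.057]),.060))
print("mouth",S(-.010,-.0068),"home",S(.048,-.0068))
plan([.45,-.30,.2])
E
```

```text
key ray z.058 [ 0.45808595 -0.0170606   0.06      ]
mouth [ 0.53691068 -0.04398905] home [ 0.59323647 -0.03015411]
t 0.1 pos [ 0.2262 -0.6088  0.238 ] S [-446.5 -481.2] yaw 20.39 zaxis [-6.0e-04  1.4e-03 -1.0e+00] F [0.06 0.56 0.66] w 0.0881
units [12.69 -8.46  1.53] turn 1.44
```

Emit:
play_rows:
  increments:
    - [0.5,0,0,0.72]
    - [0.5,0,0,0.72]
    - [0,0,0,0]
  claw: 1

```text
time: 0.35
eef_pos: [0.2532, -0.5997, 0.2382]
tool_rot: [-3.117, -0.379, -0.003]
ft_force: [0.1, 0.9, 0.2]
gripper_width: 0.0883
```

```bash
python3 - <<'E'
from h import *
plan([.46,-.25,.2]);plan([.502,.2607,.18])
E
```

```text
t 0.35 pos [ 0.2532 -0.5997  0.2382] S [-418.1 -478.8] yaw 13.87 zaxis [ 0.0015  0.0016 -1.    ] F [0.13 0.89 0.15] w 0.0883
units [ 11.38 -11.6    1.56] turn 0.02
t 0.35 pos [ 0.2532 -0.5997  0.2382] S [-418.1 -478.8] yaw 13.87 zaxis [ 0.0015  0.0016 -1.    ] F [0.13 0.89 0.15] w 0.0883
units [ 17.91 -31.02   2.4 ] turn 0.02
```

Emit:
play_rows:
  increments:
    - [1,-1,0,0]
    - [1,-1,0,0]
    - [1,-1,0,0]
    - [1,-1,0,0]
    - [1,-1,0,0]

```text
time: 0.77
eef_pos: [0.3416, -0.4488, 0.2385]
tool_rot: [-3.119, -0.379, 0.001]
ft_force: [0.9, -1.2, -0.6]
gripper_width: 0.0883
```

Emit:
play_rows:
  increments:
    - [1,-1,0,0]
    - [1,-1,0,0]
    - [1,-1,0,0]
    - [1,-1,0,0]
    - [1,-1,0,0]

```text
time: 1.18
eef_pos: [0.4333, -0.2978, 0.2387]
tool_rot: [3.118, 0.379, -0.001]
ft_force: [0.2, -0.2, 0.7]
gripper_width: 0.0881
```

Emit:
play_rows:
  increments:
    - [0.7,-1,0,0]
    - [0.7,-1,0,0]
    - [0.7,-1,0,0]
    - [0.7,-1,0,0]
    - [0.7,-1,0,0]

```text
time: 1.6
eef_pos: [0.4884, -0.1559, 0.2386]
tool_rot: [3.118, 0.379, -0.001]
ft_force: [0.7, -0.1, 0.0]
gripper_width: 0.0881
```

Emit:
play_rows:
  increments:
    - [0.3,-1,0,0]
    - [0.3,-1,0,0]
    - [0.3,-1,0,0]
    - [0.3,-1,0,0]
    - [0.3,-1,0,0]

```text
time: 2.02
eef_pos: [0.4948, -0.0257, 0.2386]
tool_rot: [3.118, 0.379, -0.001]
ft_force: [-0.2, 0.2, -0.2]
gripper_width: 0.0883
```

Emit:
play_rows:
  increments:
    - [0.3,-1,0,0]
    - [0.3,-1,0,0]
    - [0.3,-1,0,0]
    - [0.3,-1,0,0]
    - [0.3,-1,0,0]

```text
time: 2.43
eef_pos: [0.5016, 0.1045, 0.2386]
tool_rot: [3.118, 0.379, -0.0]
ft_force: [1.0, -1.0, 0.3]
gripper_width: 0.0883
```

```bash
python3 - <<'E'
from h import *
plan([.502,.2607,.15])
E
```

```text
t 2.43 pos [0.5016 0.1045 0.2386] S [ -8.8 145.8] yaw 13.88 zaxis [-1.e-04 -6.e-04 -1.e+00] F [ 1.04 -1.05  0.27] w 0.0883
units [ 1.51 -6.06  3.54] turn 0.02
```

Emit:
play_rows:
  increments:
    - [0.3,-1,0.2,0]
    - [0.3,-1,0.2,0]
    - [0.3,-1,0.2,0]
    - [0.2,-1,0.2,0]
    - [0.2,-1,0.2,0]

```text
time: 2.85
eef_pos: [0.5036, 0.2336, 0.2133]
tool_rot: [3.118, 0.379, -0.0]
ft_force: [0.2, -0.5, -0.3]
gripper_width: 0.0877
```

Emit:
play_rows:
  increments:
    - [0.1,-0.6,0.5,0]
    - [0,0,0.5,0]
    - [0,0,0,0]
    - [0,0,0,0]

```text
time: 3.18
eef_pos: [0.5022, 0.2472, 0.1881]
tool_rot: [3.117, 0.378, -0.003]
ft_force: [-0.1, -0.3, -0.2]
gripper_width: 0.0883
```

```bash
python3 - <<'E'
from h import *
plan([.502,.2607,.029])
from plant import vision
d=vision.get_image("top"); np.savez("top1.npz",**d); cv2.imwrite("pics/top1.png",cv2.resize(d["pixels"][210:350,150:310,::-1],None,fx=4,fy=4))
d=vision.get_image("side"); np.savez("side1.npz",**d); cv2.imwrite("pics/side1.png",cv2.resize(d["pixels"][200:380,220:400,::-1],None,fx=3,fy=3))
E
```

```text
t 3.18 pos [0.5022 0.2472 0.1881] S [ 25.7 284.3] yaw 13.83 zaxis [-0.0015 -0.0015 -1.    ] F [-0.05 -0.31 -0.23] w 0.0883
units [ 0.13 -0.53  6.36] turn 0.01
```

View pics/side1.png

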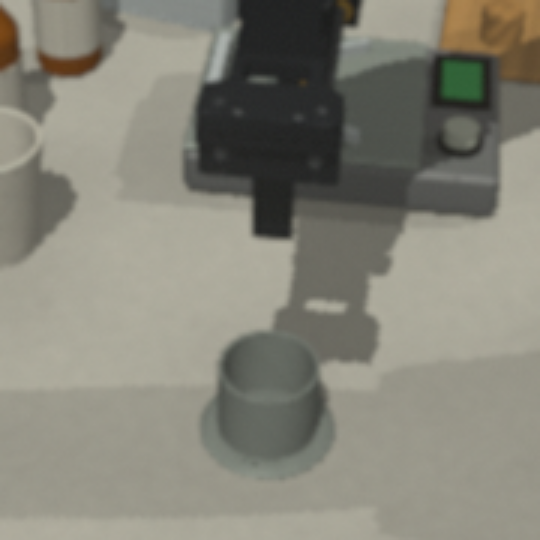

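The gripper is above the bowl, which is untouched, with its rim at about (270,365) in this crop. Descending.

Emit:
play_rows:
  increments:
    - [0.13,-0.53,1,0]
    - [0,0,1,0]
    - [0,0,1,0]
    - [0,0,1,0]
    - [0,0,1,0]

```text
time: 3.7
eef_pos: [0.5035, 0.2613, 0.0636]
tool_rot: [-3.119, -0.376, -0.003]
ft_force: [0.3, -0.3, -0.3]
gripper_width: 0.088
```

Emit:
play_rows:
  increments:
    - [0,0,0.7,0]
    - [0,0,0.66,0]
    - [0,0,0,0]
    - [0,0,0,0]

```text
time: 4.03
eef_pos: [0.5027, 0.2613, 0.03]
tool_rot: [3.118, 0.376, -0.001]
ft_force: [0.7, -0.8, 0.5]
gripper_width: 0.0885
```

```bash
python3 - <<'E'
from h import *
plan([.502,.2607,.029])
E
```

```text
t 4.03 pos [0.5027 0.2613 0.03  ] S [ 29.6 297.9] yaw 13.75 zaxis [-3.e-04 -5.e-04 -1.e+00] F [ 0.68 -0.83  0.51] w 0.0885
units [-0.03  0.02  0.04] turn -0.01
```

Emit:
play_rows:
  increments:
    - [0,0,0,0]
    - [0,0,0,0]
    - [0,0,0,0]
    - [0,0,0,0]
    - [0,0,0,0]
  claw: -1

```text
time: 4.45
eef_pos: [0.5031, 0.2619, 0.0306]
tool_rot: [3.119, 0.376, 0.002]
ft_force: [0.1, -1.0, 6.9]
gripper_width: 0.0624
```

Emit:
play_rows:
  increments:
    - [0,0,0,0]
    - [0,0,0,0]
    - [0,0,0,0]

```text
time: 4.7
eef_pos: [0.5031, 0.2619, 0.0306]
tool_rot: [3.119, 0.376, 0.002]
ft_force: [-0.0, -0.7, 5.6]
gripper_width: 0.0622
```

Emit:
play_rows:
  increments:
    - [0,0,-0.2,0]
    - [0,0,-0.6,0]
    - [0,0,-1,0]
    - [0,0,-1,0]
    - [0,0,-1,0]

```text
time: 5.12
eef_pos: [0.5016, 0.2618, 0.1255]
tool_rot: [3.119, 0.378, -0.002]
ft_force: [0.6, 0.1, -2.4]
gripper_width: 0.0622
```

```bash
python3 - <<'E'
from h import *
m=S(-.010,-.0068)
plan([*m,.13])
E
```

```text
t 5.12 pos [0.5016 0.2618 0.1255] S [ 28.7 298.6] yaw 13.81 zaxis [-1.3e-03 -5.0e-04 -1.0e+00] F [ 0.62  0.12 -2.36] w 0.0622
units [-1.55 12.21 -0.18] turn 0.0
```

Emit:
play_rows:
  increments:
    - [-0.12,1,-0.4,0]
    - [-0.12,1,-0.2,0]
    - [-0.12,1,0,0]
    - [-0.12,1,0,0]
    - [-0.12,1,0,0]

```text
time: 5.53
eef_pos: [0.5172, 0.1358, 0.1399]
tool_rot: [3.119, 0.378, -0.0]
ft_force: [0.6, -0.1, -2.9]
gripper_width: 0.0618
```

Emit:
play_rows:
  increments:
    - [-0.12,1,0,0]
    - [-0.12,1,0,0]
    - [-0.12,1,0,0]
    - [-0.12,1,0,0]
    - [-0.12,1,0,0]

```text
time: 5.95
eef_pos: [0.5323, 0.0109, 0.1397]
tool_rot: [-3.119, -0.378, 0.001]
ft_force: [0.0, -0.0, -2.3]
gripper_width: 0.0617
```

Emit:
play_rows:
  increments:
    - [-0.15,1,0,0]
    - [-0.1,0.8,0,0]
    - [0,0.3,0,0]
    - [0,0,0,0]
    - [0,0,0,0]

```text
time: 6.37
eef_pos: [0.5391, -0.0393, 0.1397]
tool_rot: [-3.118, -0.378, 0.0]
ft_force: [-0.0, 0.0, -2.4]
gripper_width: 0.0619
```

```bash
cat >> h.py <<'E'
def see(tag):
    from plant import vision
    for n in("top","side"):
        d=vision.get_image(n); np.savez(f"{n}{tag}.npz",**d)
        if n=="top":
            a,b,c,e=290,190,430,330; im=d["pixels"][b:e,a:c,::-1]
        else:
            a,b,c,e=260,150,430,290; im=d["pixels"][b:e,a:c,::-1]
        cv2.imwrite(f"pics/{n}{tag}.png",cv2.resize(im,None,fx=4,fy=4,interpolation=cv2.INTER_CUBIC))
E
python3 - <<'E'
from h import *
m=S(-.010,-.0068)
plan([*m,.076]); see("2")
E
```

```text
t 6.37 pos [ 0.5391 -0.0393  0.1397] S [-6.7 -2.7] yaw 13.81 zaxis [-2.e-04  1.e-03 -1.e+00] F [-0.04  0.01 -2.39] w 0.0619
units [-0.13  0.17  2.55] turn 0.0
```

View pics/top2.png

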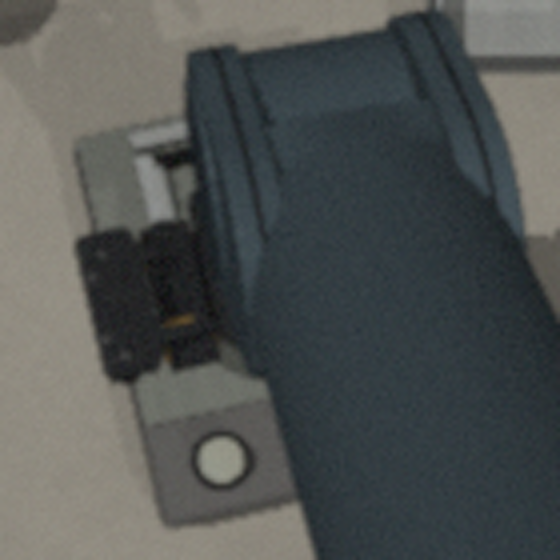

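View pics/side2.png

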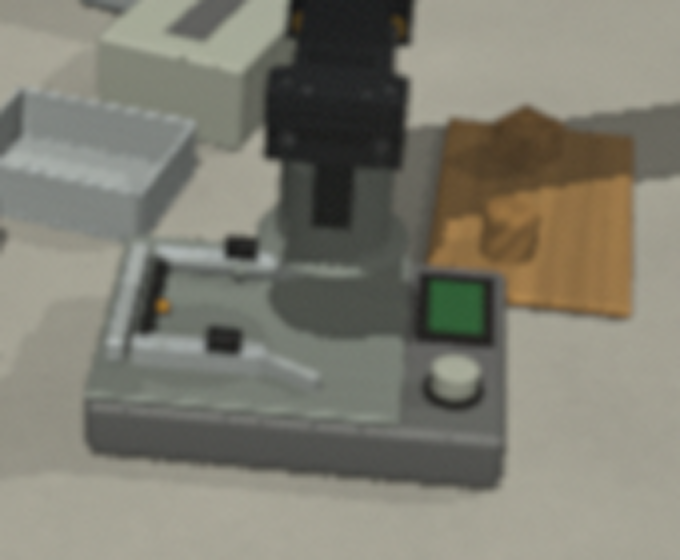

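```bash
python3 - <<'E'
from h import *
from scipy.optimize import least_squares
def fit(tag,c0,zlo,zhi,r=.031,n="side"):
    d=dict(np.load(f"{n}{tag}.npz")); w=cloud(d)
    q=w[(w[...,2]>zlo)&(w[...,2]<zhi)&(np.hypot(w[...,0]-c0[0],w[...,1]-c0[1])<.045)]
    o=-d["t"]@d["R"]
    # near side only
    v=(o[:2]-c0)/np.linalg.norm(o[:2]-c0)
    q=q[((q[:,:2]-c0)@v)>0]
    f=lambda p:np.hypot(q[:,0]-p[0],q[:,1]-p[1])-r
    s=least_squares(f,c0,loss="soft_l1",f_scale=.002)
    print(tag,len(q),s.x.round(4),"S",(toS(s.x)*1000).round(1),np.sqrt(np.mean(s.fun**2)).round(4))
    return q
fit("0",np.array([.502,.2607]),.012,.05)
q=fit("2",np.array([.5391,-.0393]),.118,.138)
q=fit("2",np.array([.5391,-.0393]),.118,.16)
plan([*S(-.010,-.0068),.076])
# dock rails from side vs top: stop/lip ortho at z .057 lateral profile
for n in("top","side"):
    d=dict(np.load(n+"0.npz"))
    for s in(.035,.07,.06):
        l=np.arange(-.07,.06,.0005); P=np.array([[*S(s,x),.057] for x in l]); uv=proj(d,P).astype(np.float32)
        g=cv2.remap(d["pixels"],uv[None,:,0],uv[None,:,1],cv2.INTER_LINEAR)[0].mean(1)
        gr=np.gradient(cv2.GaussianBlur(g[None],(9,1),2)[0]); i=np.argsort(-abs(gr))
        pk=[(round(l[j]*1000,1),round(gr[j],1)) for j in range(1,len(l)-1) if abs(gr[j])>1.2 and abs(gr[j])>=abs(gr[j-1]) and abs(gr[j])>abs(gr[j+1])]
        print(n,s,pk)
E
```

```text
0 492 [0.5033 0.2594] S [ 29.7 295.9] 0.001
2 203 [ 0.5385 -0.0395] S [-7.4 -2.8] 0.0013
2 387 [ 0.5385 -0.0393] S [-7.4 -2.6] 0.0033
t 6.47 pos [ 0.5391 -0.0382  0.1397] S [-6.5 -1.7] yaw 13.94 zaxis [-2.0e-04  1.2e-03 -1.0e+00] F [ 0.67 -0.47 -2.66] w 0.0619
units [-0.14  0.21  2.55] turn 0.03
top 0.035 [(np.float64(-68.5), np.float64(-1.7)), (np.float64(-59.5), np.float64(3.0)), (np.float64(-50.0), np.float64(1.5)), (np.float64(-45.0), np.float64(-3.2)), (np.float64(23.0), np.float64(-3.2)), (np.float64(30.5), np.float64(4.1)), (np.float64(39.5), np.float64(1.4)), (np.float64(44.5), np.float64(-4.4))]
top 0.07 [(np.float64(-64.5), np.float64(-2.0)), (np.float64(-59.5), np.float64(5.2)), (np.float64(-45.5), np.float64(-3.1)), (np.float64(25.5), np.float64(-2.5)), (np.float64(30.0), np.float64(5.7)), (np.float64(44.5), np.float64(-4.5))]
top 0.06 [(np.float64(-64.5), np.float64(-3.2)), (np.float64(-59.5), np.float64(3.1)), (np.float64(-53.5), np.float64(1.5)), (np.float64(-45.5), np.float64(-2.4)), (np.float64(26.0), np.float64(-2.0)), (np.float64(30.5), np.float64(4.4)), (np.float64(39.0), np.float64(-1.3)), (np.float64(45.0), np.float64(-1.9))]
side 0.035 [(np.float64(-68.0), np.float64(-1.2)), (np.float64(-59.0), np.float64(1.7)), (np.float64(-40.0), np.float64(-2.9)), (np.float64(-30.0), np.float64(1.3)), (np.float64(29.5), np.float64(1.8)), (np.float64(31.5), np.float64(1.8)), (np.float64(44.0), np.float64(-1.6))]
side 0.07 [(np.float64(-68.5), np.float64(-1.3)), (np.float64(-60.0), np.float64(2.5)), (np.float64(-42.0), np.float64(-2.7)), (np.float64(30.5), np.float64(2.9)), (np.float64(46.0), np.float64(-2.2))]
side 0.06 [(np.float64(-58.5), np.float64(2.0)), (np.float64(-41.0), np.float64(-2.6)), (np.float64(30.0), np.float64(2.4)), (np.float64(44.5), np.float64(-1.3))]
```

Emit:
play_rows:
  increments:
    - [-0.14,0.2,0.4,0]
    - [0,0,0.7,0]
    - [0,0,0.7,0]
    - [0,0,0.59,0]
    - [0,0,0,0]

```text
time: 6.88
eef_pos: [0.5344, -0.0453, 0.0768]
tool_rot: [-3.117, -0.379, 0.009]
ft_force: [-0.7, 0.3, -2.2]
gripper_width: 0.0619
```

```bash
cat >> h.py <<'E'
def st(k=1):
    from plant import arm
    s=arm.read_state(); c,n=np.cos(YAW),np.sin(YAW); f=s["ft_force"]
    print("t",round(s["time"],2),"S",(toS(s["eef_pos"])*1000).round(1),"z",(s["eef_pos"][2]*1000).round(1),"F along %.1f lat %.1f z %.1f"%(f[0]*c+f[1]*n,-f[0]*n+f[1]*c,f[2]),"M",s["moment"].round(2),"w",round(s["gripper_width"],4))
E
python3 -c "
from h import *
st();see('3')"
```

```text
t 6.88 S [-12.7  -7.5] z 76.8 F along -0.6 lat 0.5 z -2.2 M [0.02 0.13 0.02] w 0.0619
```

View pics/side3.png

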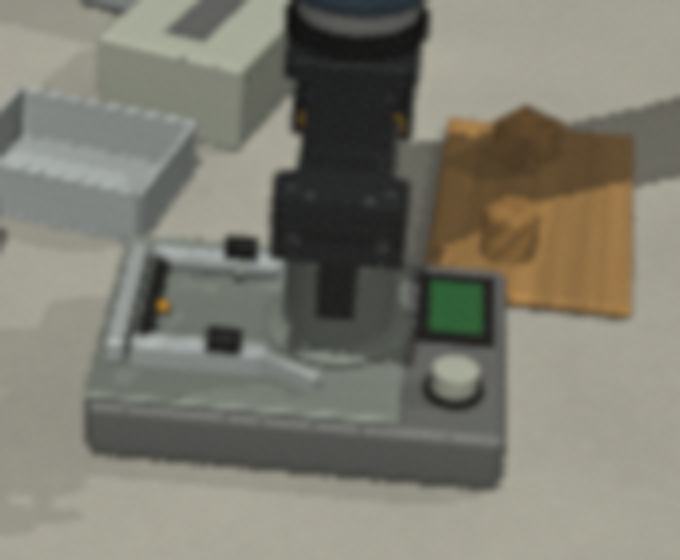

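Emit:
play_rows:
  increments:
    - [0,0,0,0]
    - [0,0,0,0]

```text
time: 7.15
eef_pos: [0.5378, -0.0459, 0.0809]
tool_rot: [3.119, 0.378, 0.003]
ft_force: [-0.3, 1.1, -2.3]
gripper_width: 0.062
```

```bash
python3 -c "
from h import *
st()"
```

```text
t 7.15 S [-9.6 -8.9] z 80.9 F along -0.0 lat 1.1 z -2.3 M [0.03 0.   0.03] w 0.062
```

Emit:
play_rows:
  increments:
    - [0,0,0.06,0]
    - [0,0,0,0]
    - [0,0,0,0]

```text
time: 7.4
eef_pos: [0.5372, -0.0462, 0.0787]
tool_rot: [3.119, 0.377, 0.001]
ft_force: [0.4, 0.6, -2.1]
gripper_width: 0.0618
```

```bash
python3 -c "
from h import *
st()"
```

```text
t 7.4 S [-10.3  -9. ] z 78.7 F along 0.5 lat 0.4 z -2.1 M [ 0.01 -0.03  0.02] w 0.0618
```

Emit:
play_rows:
  increments:
    - [0,-0.07,0.08,0]
    - [0,0,0,0]
    - [0,0,0,0]

```text
time: 7.65
eef_pos: [0.5365, -0.0442, 0.0764]
tool_rot: [-3.119, -0.378, 0.0]
ft_force: [-0.1, -0.3, -1.9]
gripper_width: 0.0622
```

Emit:
play_rows:
  increments:
    - [0,0,0.06,0]
    - [0,0,0,0]
    - [0,0,0,0]

```text
time: 7.9
eef_pos: [0.5367, -0.0443, 0.0751]
tool_rot: [-3.119, -0.377, -0.0]
ft_force: [-1.3, 0.0, 1.3]
gripper_width: 0.062
```

```bash
python3 -c "
from h import *
st()"
```

```text
t 7.9 S [-10.2  -7.1] z 75.1 F along -1.3 lat 0.3 z 1.3 M [0.04 0.2  0.02] w 0.062
```

Emit:
play_rows:
  increments:
    - [0.2,0,0,0]
    - [0.2,0,0,0]
    - [0.2,0,0,0]
    - [0,0,0,0]
    - [0,0,0,0]

```text
time: 8.32
eef_pos: [0.5528, -0.0405, 0.0753]
tool_rot: [-3.119, -0.378, -0.004]
ft_force: [2.1, 1.2, 0.4]
gripper_width: 0.0623
```

```bash
python3 -c "
from h import *
st()"
```

```text
t 8.32 S [ 6.2 -7.2] z 75.3 F along 2.3 lat 0.7 z 0.4 M [-0.   -0.25  0.04] w 0.0623
```

Emit:
play_rows:
  increments:
    - [0.2,0,0,0]
    - [0.2,0,0,0]
    - [0,0,0,0]
    - [0,0,0,0]

```text
time: 8.65
eef_pos: [0.5618, -0.0382, 0.0751]
tool_rot: [-3.119, -0.377, -0.002]
ft_force: [1.1, 0.4, 1.2]
gripper_width: 0.0622
```

```bash
python3 -c "
from h import *
st()"
```

```text
t 8.65 S [15.6 -7.1] z 75.1 F along 1.1 lat 0.2 z 1.2 M [ 0.02 -0.22  0.03] w 0.0622
```

Emit:
play_rows:
  increments:
    - [0.15,0,0,0]
    - [0.15,0,0,0]
    - [0.1,0,0,0]
    - [0,0,0,0]
    - [0,0,0,0]

```text
time: 9.07
eef_pos: [0.5712, -0.0359, 0.075]
tool_rot: [-3.119, -0.377, -0.002]
ft_force: [-0.0, 0.3, 1.9]
gripper_width: 0.0621
```

```bash
python3 -c "
from h import *
st()"
```

```text
t 9.07 S [25.2 -7.1] z 75.0 F along 0.0 lat 0.3 z 1.9 M [-0.06 -0.05 -0.03] w 0.0621
```

Emit:
play_rows:
  increments:
    - [0.1,0,0,0]
    - [0.1,0,0,0]
    - [0,0,0,0]
    - [0,0,0,0]

```text
time: 9.4
eef_pos: [0.5758, -0.0348, 0.075]
tool_rot: [-3.119, -0.377, -0.001]
ft_force: [-0.5, -0.0, 0.8]
gripper_width: 0.0625
```

```bash
python3 -c "
from h import *
st()"
```

```text
t 9.4 S [30.  -7.2] z 75.0 F along -0.5 lat 0.1 z 0.8 M [-0.08  0.16 -0.03] w 0.0625
```

Emit:
play_rows:
  increments:
    - [0.08,0,0,0]
    - [0,0,0,0]
    - [0,0,0,0]

```text
time: 9.65
eef_pos: [0.5775, -0.0344, 0.075]
tool_rot: [-3.119, -0.377, -0.0]
ft_force: [-1.2, -0.3, 2.4]
gripper_width: 0.062
```

```bash
python3 -c "
from h import *
st()"
```

```text
t 9.65 S [31.8 -7.1] z 75.0 F along -1.2 lat 0.0 z 2.4 M [-0.17  0.22 -0.03] w 0.062
```

Emit:
play_rows:
  increments:
    - [0.08,0,0,0]
    - [0,0,0,0]
    - [0,0,0,0]

```text
time: 9.9
eef_pos: [0.5795, -0.0339, 0.075]
tool_rot: [-3.119, -0.377, -0.0]
ft_force: [-0.9, 0.3, 1.9]
gripper_width: 0.0618
```

```bash
python3 -c "
from h import *
st()"
```

```text
t 9.9 S [33.8 -7.2] z 75.0 F along -0.8 lat 0.5 z 1.9 M [-0.11  0.24 -0.11] w 0.0618
```

Emit:
play_rows:
  increments:
    - [0.08,0,0,0]
    - [0,0,0,0]
    - [0,0,0,0]

```text
time: 10.15
eef_pos: [0.5815, -0.0334, 0.075]
tool_rot: [3.119, 0.377, 0.0]
ft_force: [-1.7, 0.3, 1.5]
gripper_width: 0.0616
```

```bash
python3 -c "
from h import *
st()"
```

```text
t 10.15 S [35.8 -7.2] z 75.0 F along -1.6 lat 0.6 z 1.5 M [-0.22  0.37  0.  ] w 0.0616
```

Emit:
play_rows:
  increments:
    - [0.08,0,0,0]
    - [0,0,0,0]
    - [0,0,0,0]

```text
time: 10.4
eef_pos: [0.5831, -0.0331, 0.0748]
tool_rot: [3.119, 0.377, -0.001]
ft_force: [-3.1, -0.3, 1.3]
gripper_width: 0.0624
```

Emit:
play_rows:
  increments:
    - [0.06,0,0,0]
    - [0,0,0,0]
    - [0,0,0,0]

```text
time: 10.65
eef_pos: [0.5842, -0.0329, 0.0748]
tool_rot: [3.119, 0.377, -0.002]
ft_force: [-5.3, -1.8, 1.7]
gripper_width: 0.0622
```

```bash
python3 -c "
from h import *
st()"
```

```text
t 10.65 S [38.6 -7.3] z 74.8 F along -5.6 lat -0.5 z 1.7 M [-0.39  0.92 -0.01] w 0.0622
```

Emit:
play_rows:
  increments:
    - [0.05,0,0,0]
    - [0,0,0,0]
    - [0,0,0,0]

```text
time: 10.9
eef_pos: [0.5852, -0.0326, 0.0747]
tool_rot: [3.119, 0.377, -0.002]
ft_force: [-4.6, -1.6, 3.1]
gripper_width: 0.0622
```

Emit:
play_rows:
  increments:
    - [0.05,0,0,0]
    - [0,0,0,0]
    - [0,0,0,0]

```text
time: 11.15
eef_pos: [0.5863, -0.0322, 0.0747]
tool_rot: [3.119, 0.377, -0.003]
ft_force: [-4.9, -1.8, 2.8]
gripper_width: 0.062
```

```bash
python3 -c "
from h import *
st()"
```

```text
t 11.15 S [40.8 -7.2] z 74.7 F along -5.2 lat -0.6 z 2.8 M [-0.42  1.02 -0.01] w 0.062
```

Emit:
play_rows:
  increments:
    - [0.05,0,0,0]
    - [0,0,0,0]
    - [0,0,0,0]

```text
time: 11.4
eef_pos: [0.5875, -0.0319, 0.0747]
tool_rot: [3.119, 0.377, -0.003]
ft_force: [-6.0, -1.0, 3.5]
gripper_width: 0.0619
```

Emit:
play_rows:
  increments:
    - [0.05,0,0,0]
    - [0,0,0,0]
    - [0,0,0,0]

```text
time: 11.65
eef_pos: [0.5884, -0.0317, 0.0746]
tool_rot: [3.119, 0.377, -0.004]
ft_force: [-5.8, -1.9, 2.3]
gripper_width: 0.062
```

Emit:
play_rows:
  increments:
    - [0.05,0,0,0]
    - [0,0,0,0]
    - [0,0,0,0]

```text
time: 11.9
eef_pos: [0.5896, -0.0313, 0.0746]
tool_rot: [3.119, 0.377, -0.004]
ft_force: [-6.0, -0.5, 4.0]
gripper_width: 0.0618
```

```bash
python3 -c "
from h import *
st()"
```

```text
t 11.9 S [44.2 -7.1] z 74.6 F along -6.0 lat 1.0 z 4.0 M [-0.41  1.26 -0.03] w 0.0618
```

Emit:
play_rows:
  increments:
    - [0.04,0,0,0]
    - [0,0,0,0]
    - [0,0,0,0]

```text
time: 12.15
eef_pos: [0.5907, -0.0311, 0.0746]
tool_rot: [3.119, 0.377, -0.003]
ft_force: [-6.1, -1.9, 3.1]
gripper_width: 0.0618
```

Emit:
play_rows:
  increments:
    - [0.04,0,0,0]
    - [0,0,0,0]
    - [0,0,0,0]

```text
time: 12.4
eef_pos: [0.5916, -0.0309, 0.0746]
tool_rot: [3.119, 0.377, -0.004]
ft_force: [-6.4, -1.8, 2.6]
gripper_width: 0.0618
```

Emit:
play_rows:
  increments:
    - [0.04,0,0,0]
    - [0,0,0,0]
    - [0,0,0,0]

```text
time: 12.65
eef_pos: [0.5925, -0.0306, 0.0746]
tool_rot: [3.119, 0.377, -0.004]
ft_force: [-5.4, -0.7, 2.4]
gripper_width: 0.0621
```

```bash
python3 -c "
from h import *
st()"
```

```text
t 12.65 S [47.2 -7.1] z 74.6 F along -5.4 lat 0.6 z 2.4 M [-0.36  1.28 -0.03] w 0.0621
```

Emit:
play_rows:
  increments:
    - [0.04,0,0,0]
    - [0,0,0,0]
    - [0,0,0,0]

```text
time: 12.9
eef_pos: [0.5935, -0.0304, 0.0746]
tool_rot: [3.119, 0.377, -0.004]
ft_force: [-6.8, -1.7, 2.8]
gripper_width: 0.0618
```

Emit:
play_rows:
  increments:
    - [0.04,0,0,0]
    - [0,0,0,0]
    - [0,0,0,0]

```text
time: 13.15
eef_pos: [0.5945, -0.0302, 0.0746]
tool_rot: [3.119, 0.377, -0.004]
ft_force: [-5.6, -2.0, 3.1]
gripper_width: 0.0619
```

```bash
python3 -c "
from h import *
st();see('4');st()"
```

```text
t 13.15 S [49.2 -7.2] z 74.6 F along -5.9 lat -0.6 z 3.1 M [-0.45  1.25 -0.02] w 0.0619
t 13.25 S [49.2 -7.1] z 74.6 F along -5.5 lat -1.1 z 3.0 M [-0.39  1.22 -0.04] w 0.0619
```

View pics/side4.png

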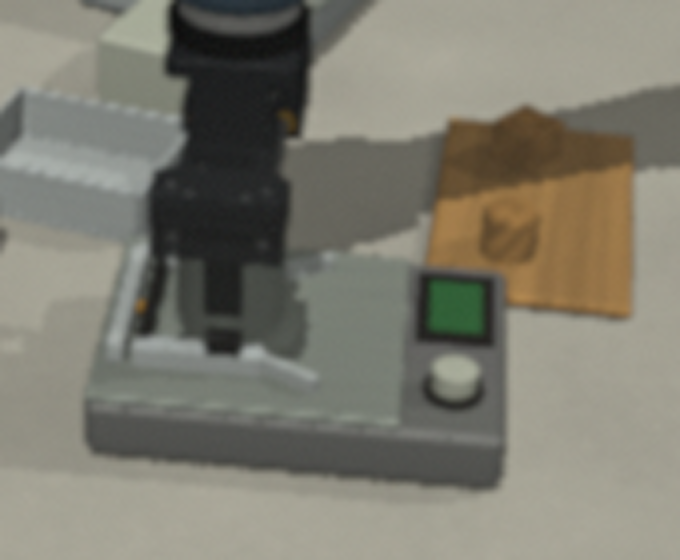

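The brass pin at (143,305) is still visible and the foot edge sits a few mm short of the stop. The force is a steady 6 N, so the bowl is still wedging up the balls.

Emit:
play_rows:
  increments:
    - [0.03,0,0,0]
    - [0,0,0,0]
    - [0,0,0,0]

```text
time: 13.5
eef_pos: [0.5947, -0.0302, 0.0745]
tool_rot: [3.119, 0.377, -0.005]
ft_force: [-7.8, -1.7, 4.0]
gripper_width: 0.0619
```

Emit:
play_rows:
  increments:
    - [0.03,0,0,0]
    - [0,0,0,0]
    - [0,0,0,0]

```text
time: 13.75
eef_pos: [0.5949, -0.0301, 0.0743]
tool_rot: [3.119, 0.377, -0.007]
ft_force: [-9.0, -1.5, 4.8]
gripper_width: 0.0617
```

```bash
python3 -c "
from h import *
st()"
```

```text
t 13.75 S [49.7 -7.2] z 74.3 F along -9.1 lat 0.7 z 4.8 M [-0.4   1.72  0.01] w 0.0617
```

Travel has stalled at S≈49.7 with the force rising, which suggests stop contact. I'll check the pin and foot against the stop in the image before pushing further.

```bash
python3 -c "
from h import *
st();see('5');st()
ims=[]
for t in '0345':
    d=dict(np.load(f'side{t}.npz')); ims.append(cv2.resize(d['pixels'][200:250,278:330,::-1],None,fx=7.5,fy=7.5,interpolation=cv2.INTER_CUBIC))
a=np.vstack([np.hstack(ims[:2]),np.hstack(ims[2:])]); cv2.imwrite('pics/cmp.png',cv2.resize(a,(780,750))[:600] if 0 else cv2.resize(a,None,fx=.78,fy=.78))
"
```

```text
t 13.75 S [49.7 -7.2] z 74.3 F along -9.1 lat 0.7 z 4.8 M [-0.4   1.72  0.01] w 0.0617
t 13.85 S [49.7 -7.2] z 74.4 F along -8.3 lat 0.3 z 4.8 M [-0.45  1.77  0.02] w 0.0619
```

View pics/cmp.png

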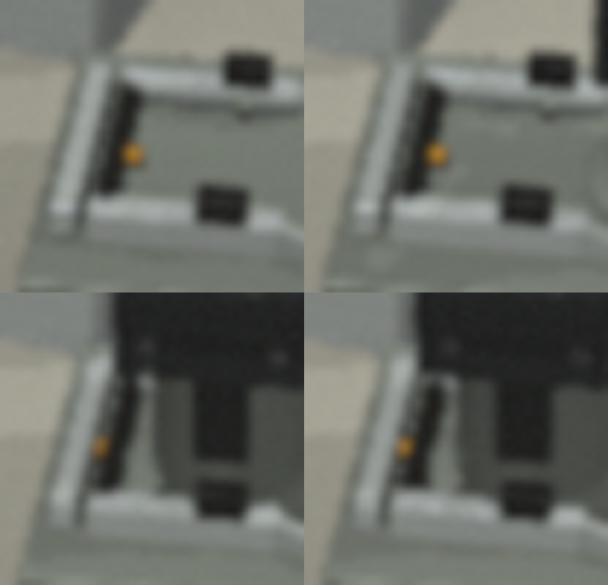

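The brass pin has moved from about (133,155) to (100,447) in the crops, behind the rubber. It is pushed in and the foot is on the stop. Releasing.

Emit:
play_rows:
  increments:
    - [0,0,0,0]
    - [0,0,0,0]
    - [0,0,0,0]
    - [0,0,0,0]
    - [0,0,0,0]
  claw: 1

```text
time: 14.27
eef_pos: [0.5978, -0.0293, 0.0752]
tool_rot: [-3.119, -0.377, -0.002]
ft_force: [0.5, -0.0, -0.1]
gripper_width: 0.0881
```

```bash
python3 -c "
from h import *
st();see('6');st()
ims=[]
for t in '56':
    d=dict(np.load(f'side{t}.npz')); ims.append(cv2.resize(d['pixels'][200:250,278:330,::-1],None,fx=7.5,fy=7.5,interpolation=cv2.INTER_CUBIC))
a=np.hstack(ims); cv2.imwrite('pics/cmp6.png',a)
"
```

```text
t 14.27 S [52.6 -7.1] z 75.2 F along 0.5 lat -0.2 z -0.1 M [ 0.03  0.02 -0.04] w 0.0881
t 14.37 S [52.3 -7.1] z 75.1 F along -0.6 lat -0.1 z -0.6 M [ 0.02 -0.01 -0.02] w 0.0881
```

View pics/cmp6.png

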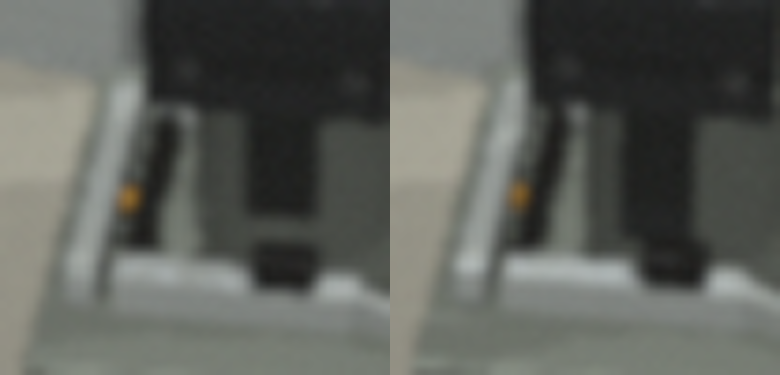

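Emit:
play_rows:
  increments:
    - [0,0,-0.3,0]
    - [0,0,-0.8,0]
    - [0,0,-1,0]
    - [0,0,-0.5,0]
    - [0,0,0,0]

```text
time: 14.78
eef_pos: [0.5994, -0.0295, 0.1433]
tool_rot: [3.118, 0.377, 0.009]
ft_force: [0.8, 0.1, 1.1]
gripper_width: 0.0882
```

```bash
python3 -c "
from h import *
see('7');plan([.4582,-.0168,.085])
"
```

```text
t 14.88 pos [ 0.5972 -0.0297  0.14  ] S [51.9 -7.3] yaw 13.78 zaxis [ 7.e-04 -1.e-04 -1.e+00] F [ 0.07 -0.3  -0.69] w 0.0881
units [-5.28 -1.83  2.2 ] turn -0.0
```

View pics/side7.png

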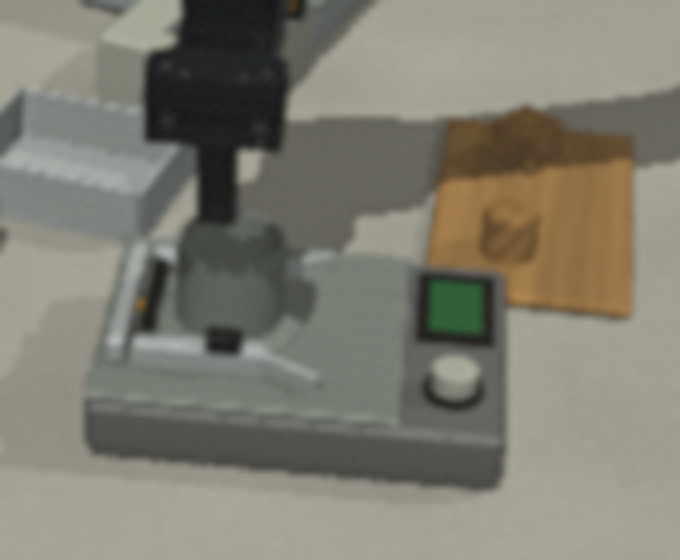

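The bowl stands home, with the pin still in at (143,305). Now I'll close the fingers and move above the key.

Emit:
play_rows:
  increments:
    - [-0.7,-0.2,0,0]
    - [-1,-0.4,0,0]
    - [-1,-0.4,0,0]
    - [-1,-0.4,0,0]
    - [-1,-0.4,0,0]
  claw: -1

```text
time: 15.3
eef_pos: [0.4698, -0.0138, 0.1385]
tool_rot: [-3.118, -0.377, 0.004]
ft_force: [-0.3, -0.4, 0.6]
gripper_width: 0.0571
```

Emit:
play_rows:
  increments:
    - [-0.58,-0.03,0.5,0]
    - [0,0,0.9,0]
    - [0,0,0.6,0]
    - [0,0,0,0]
    - [0,0,0,0]

```text
time: 15.72
eef_pos: [0.4567, -0.0165, 0.0888]
tool_rot: [-3.118, -0.377, 0.005]
ft_force: [0.7, 0.8, -0.1]
gripper_width: 0.0237
```

```bash
python3 -c "
from h import *
see('8');plan([.4582,-.0168,.067])
"
```

```text
t 15.82 pos [ 0.4582 -0.0165  0.0901] S [-79.8  38.6] yaw 13.79 zaxis [-0.e+00  1.e-04 -1.e+00] F [-0.03 -0.73  0.57] w 0.0155
units [-0.    0.01  0.93] turn -0.0
```

View pics/side8.png

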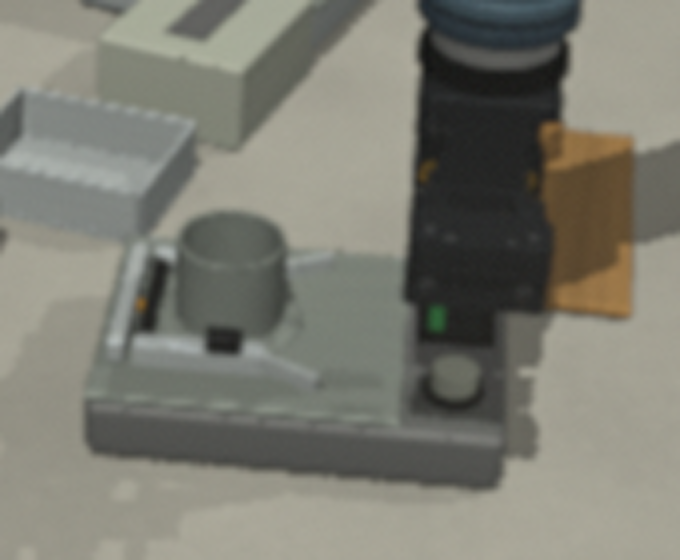

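Emit:
play_rows:
  increments:
    - [0,0,0.4,0]
    - [0,0,0.3,0]
    - [0,0,0,0]
    - [0,0,0,0]
    - [0,0,0,0]

```text
time: 16.23
eef_pos: [0.458, -0.0166, 0.0724]
tool_rot: [-3.119, -0.377, 0.0]
ft_force: [-0.4, -0.3, -0.1]
gripper_width: 0.0003
```

Emit:
play_rows:
  increments:
    - [0,0,0.12,0]
    - [0,0,0,0]
    - [0,0,0,0]

```text
time: 16.48
eef_pos: [0.458, -0.0166, 0.0695]
tool_rot: [3.119, 0.377, -0.0]
ft_force: [0.4, -0.2, 0.1]
gripper_width: 0.0001
```

Emit:
play_rows:
  increments:
    - [0,0,0.06,0]
    - [0,0,0,0]
    - [0,0,0,0]

```text
time: 16.73
eef_pos: [0.458, -0.0166, 0.0679]
tool_rot: [3.119, 0.377, -0.0]
ft_force: [0.0, 0.1, 0.4]
gripper_width: 0.0003
```

Emit:
play_rows:
  increments:
    - [0,0,0.06,0]
    - [0,0,0,0]
    - [0,0,0,0]

```text
time: 16.98
eef_pos: [0.4579, -0.0166, 0.0664]
tool_rot: [3.119, 0.377, -0.0]
ft_force: [0.9, 0.5, -0.8]
gripper_width: 0.0005
```

Emit:
play_rows:
  increments:
    - [0,0,0.06,0]
    - [0,0,0,0]
    - [0,0,0,0]

```text
time: 17.23
eef_pos: [0.4579, -0.0166, 0.0649]
tool_rot: [-3.119, -0.377, 0.0]
ft_force: [0.2, -0.2, -0.1]
gripper_width: 0.0001
```

Emit:
play_rows:
  increments:
    - [0,0,0.06,0]
    - [0,0,0,0]
    - [0,0,0,0]

```text
time: 17.48
eef_pos: [0.4579, -0.0166, 0.0634]
tool_rot: [-3.119, -0.377, 0.0]
ft_force: [-0.1, 0.1, 0.1]
gripper_width: 0.0004
```

Emit:
play_rows:
  increments:
    - [0,0,0.06,0]
    - [0,0,0,0]
    - [0,0,0,0]

```text
time: 17.73
eef_pos: [0.4579, -0.0166, 0.0619]
tool_rot: [-3.119, -0.377, 0.0]
ft_force: [-0.5, -0.0, -0.1]
gripper_width: 0.0004
```

Emit:
play_rows:
  increments:
    - [0,0,0.04,0]
    - [0,0,0,0]
    - [0,0,0,0]

```text
time: 17.98
eef_pos: [0.4579, -0.0166, 0.0609]
tool_rot: [-3.119, -0.377, 0.0]
ft_force: [-0.1, 0.4, 0.4]
gripper_width: 0.0006
```

Emit:
play_rows:
  increments:
    - [0,0,0.04,0]
    - [0,0,0,0]
    - [0,0,0,0]

```text
time: 18.23
eef_pos: [0.458, -0.0166, 0.0599]
tool_rot: [-3.119, -0.377, 0.0]
ft_force: [-0.4, -0.0, 0.4]
gripper_width: 0.0004
```

Emit:
play_rows:
  increments:
    - [0,0,0.04,0]
    - [0,0,0,0]
    - [0,0,0,0]

```text
time: 18.48
eef_pos: [0.4579, -0.0166, 0.0589]
tool_rot: [-3.119, -0.377, 0.0]
ft_force: [-0.5, 0.6, 0.5]
gripper_width: 0.0008
```

Emit:
play_rows:
  increments:
    - [0,0,0.04,0]
    - [0,0,0,0]
    - [0,0,0,0]

```text
time: 18.73
eef_pos: [0.4579, -0.0166, 0.0579]
tool_rot: [-3.119, -0.377, 0.0]
ft_force: [0.4, 0.9, 0.1]
gripper_width: 0.0007
```

Emit:
play_rows:
  increments:
    - [0,0,0.04,0]
    - [0,0,0,0]
    - [0,0,0,0]

```text
time: 18.98
eef_pos: [0.4581, -0.0166, 0.057]
tool_rot: [3.119, 0.377, 0.0]
ft_force: [-0.7, 0.3, 1.1]
gripper_width: 0.0005
```

Emit:
play_rows:
  increments:
    - [0,0,0.04,0]
    - [0,0,0,0]
    - [0,0,0,0]

```text
time: 19.23
eef_pos: [0.4581, -0.0166, 0.056]
tool_rot: [3.119, 0.377, 0.0]
ft_force: [0.4, -1.0, 1.2]
gripper_width: 0.0006
```

Emit:
play_rows:
  increments:
    - [0,0,0.04,0]
    - [0,0,0,0]
    - [0,0,0,0]

```text
time: 19.48
eef_pos: [0.4581, -0.0166, 0.055]
tool_rot: [3.119, 0.377, 0.0]
ft_force: [-0.7, 0.7, 2.9]
gripper_width: 0.0007
```

Emit:
play_rows:
  increments:
    - [0,0,0.04,0]
    - [0,0,0,0]
    - [0,0,0,0]

```text
time: 19.73
eef_pos: [0.4581, -0.0166, 0.054]
tool_rot: [3.119, 0.377, 0.0]
ft_force: [0.4, 0.1, 3.6]
gripper_width: 0.0003
```

Emit:
play_rows:
  increments:
    - [0,0,0.04,0]
    - [0,0,0,0]
    - [0,0,0,0]

```text
time: 19.98
eef_pos: [0.4581, -0.0166, 0.053]
tool_rot: [3.119, 0.377, 0.0]
ft_force: [0.6, 0.1, 4.2]
gripper_width: 0.0004
```

Emit:
play_rows:
  increments:
    - [0,0,0.04,0]
    - [0,0,0,0]
    - [0,0,0,0]

```text
time: 20.23
eef_pos: [0.4581, -0.0166, 0.052]
tool_rot: [3.119, 0.377, 0.0]
ft_force: [-0.1, 0.3, 6.1]
gripper_width: 0.0005
```

Emit:
play_rows:
  increments:
    - [0,0,0.02,0]
    - [0,0,0,0]
    - [0,0,0,0]
    - [0,0,0,0]
    - [0,0,0,0]

```text
time: 20.65
eef_pos: [0.4581, -0.0166, 0.0516]
tool_rot: [3.119, 0.377, 0.0]
ft_force: [-1.0, 0.0, 6.0]
gripper_width: 0.0001
```

Emit:
play_rows:
  increments:
    - [0,0,0,0]
    - [0,0,0,0]
    - [0,0,0,0]
    - [0,0,0,0]
    - [0,0,0,0]

```text
time: 21.07
eef_pos: [0.4581, -0.0166, 0.0516]
tool_rot: [3.119, 0.377, 0.0]
ft_force: [-0.6, -0.3, 5.5]
gripper_width: 0.0003
```

Emit:
play_rows:
  increments:
    - [0,0,0,0]
    - [0,0,0,0]
    - [0,0,0,0]

```text
time: 21.32
eef_pos: [0.4581, -0.0166, 0.0516]
tool_rot: [3.119, 0.377, 0.0]
ft_force: [-0.8, 0.5, 6.1]
gripper_width: 0.0003
```

Emit:
play_rows:
  increments:
    - [0,0,-0.1,0]
    - [0,0,-0.2,0]
    - [0,0,-0.5,0]
    - [0,0,-1,0]
    - [0,0,-1,0]
  claw: -1

```text
time: 21.73
eef_pos: [0.4566, -0.0165, 0.1217]
tool_rot: [-3.118, -0.377, 0.005]
ft_force: [0.2, 0.2, -0.6]
gripper_width: 0.0004
```

```bash
python3 -c "
from h import *
see('9');plan([.4715,-.2155,.1]); 
"
```

```text
t 21.83 pos [ 0.4599 -0.0166  0.1243] S [-78.3  38.2] yaw 13.78 zaxis [ 5.e-03 -1.e-04 -1.e+00] F [0.64 0.07 0.87] w 0.0003
units [-1.45  7.84  0.98] turn -0.01
```

View pics/side9.png

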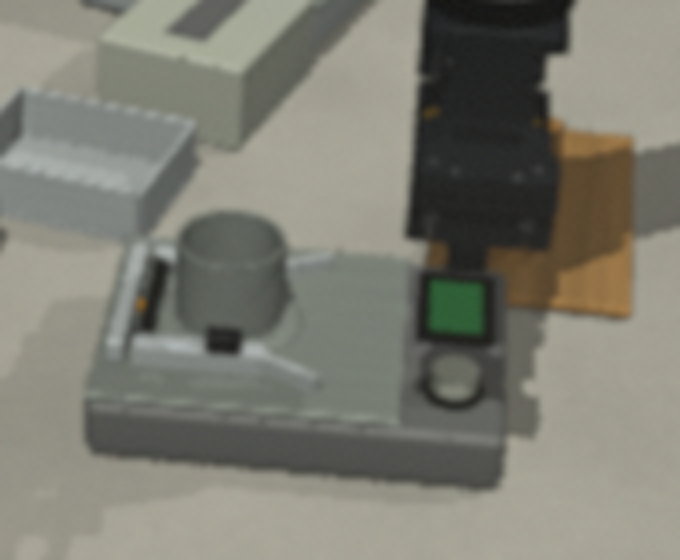

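The tare hold took 13 rows (about 1.1 s) at about 6 N, which is roughly 5.5 mm of travel. The bowl and pin are unchanged. On to the cake.

Emit:
play_rows:
  increments:
    - [-0.3,1,0,0]
    - [-0.3,1,0,0]
    - [-0.3,1,0,0]
    - [-0.3,1,0,0]
    - [-0.25,1,0,0]
  claw: 1

```text
time: 22.25
eef_pos: [0.4513, -0.1477, 0.1207]
tool_rot: [-3.118, -0.377, 0.003]
ft_force: [1.0, 0.1, 0.7]
gripper_width: 0.0315
```

Emit:
play_rows:
  increments:
    - [0,1,0,0]
    - [0,1,0,0]
    - [0,0.8,0,0]
    - [0,0,0,0]
    - [0,0,0,0]

```text
time: 22.67
eef_pos: [0.4685, -0.2151, 0.1206]
tool_rot: [-3.119, -0.374, 0.002]
ft_force: [0.7, 1.5, 0.1]
gripper_width: 0.0648
```

```bash
python3 -c "
from h import *
see('10');plan([.4717,-.2158,.0125]); 
"
```

```text
t 22.77 pos [ 0.4686 -0.2132  0.1208] S [-116.7 -154.8] yaw 13.85 zaxis [-0.0015  0.0012 -1.    ] F [-0.06 -0.73 -0.61] w 0.0729
units [0.1  0.14 4.33] turn 0.01
```

View pics/side10.png

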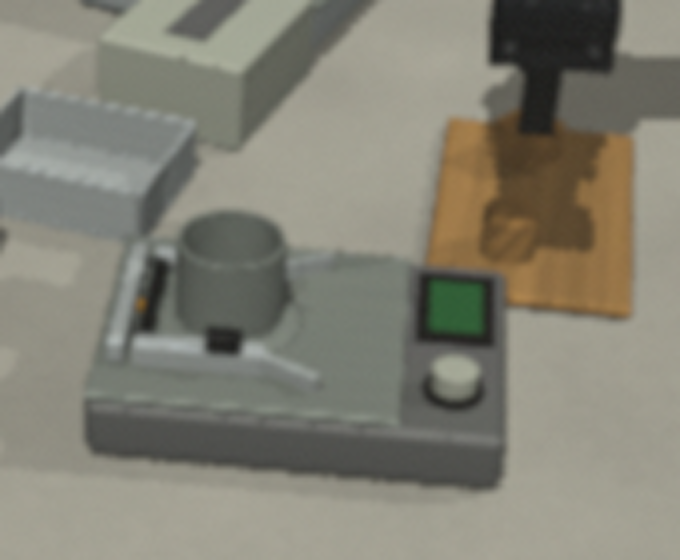

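The key at (455,375) is up again and the round cake at (510,230) is in place. Descending on the cake.

Emit:
play_rows:
  increments:
    - [0.1,0.12,1,0]
    - [0,0,1,0]
    - [0,0,0.9,0]
    - [0,0,0.7,0]
    - [0,0,0.3,0]

```text
time: 23.18
eef_pos: [0.4708, -0.2146, 0.0218]
tool_rot: [-3.116, -0.38, 0.005]
ft_force: [-0.8, -0.0, 0.3]
gripper_width: 0.0885
```

Emit:
play_rows:
  increments:
    - [0,0,0.35,0]
    - [0,0,0,0]
    - [0,0,0,0]

```text
time: 23.43
eef_pos: [0.4726, -0.2165, 0.0155]
tool_rot: [-3.119, -0.378, -0.0]
ft_force: [0.7, -0.6, -0.8]
gripper_width: 0.088
```

```bash
python3 -c "
from h import *
plan([.4717,-.2158,.0125]); 
"
```

```text
t 23.43 pos [ 0.4726 -0.2165  0.0155] S [-113.6 -159. ] yaw 13.82 zaxis [ 2.e-04  1.e-04 -1.e+00] F [ 0.73 -0.6  -0.84] w 0.088
units [-0.03 -0.04  0.12] turn 0.01
```

Emit:
play_rows:
  increments:
    - [-0.03,-0.03,0.09,0]
    - [0,0,0,0]
    - [0,0,0,0]
    - [0,0,0,0]
    - [0,0,0,0]
  claw: -1

```text
time: 23.85
eef_pos: [0.4717, -0.2165, 0.0133]
tool_rot: [3.119, 0.377, 0.001]
ft_force: [-0.1, 0.5, -0.3]
gripper_width: 0.0573
```

Emit:
play_rows:
  increments:
    - [0,0,0,0]
    - [0,0,0,0]
    - [0,0,0,0]
    - [0,0,0,0]
    - [0,0,0,0]

```text
time: 24.27
eef_pos: [0.4715, -0.2164, 0.013]
tool_rot: [3.119, 0.377, -0.0]
ft_force: [-0.7, 0.4, -0.3]
gripper_width: 0.035
```

Emit:
play_rows:
  increments:
    - [0,0,0,0]
    - [0,0,0,0]
    - [0,0,0,0]
    - [0,0,0,0]
    - [0,0,0,0]

```text
time: 24.68
eef_pos: [0.4715, -0.2164, 0.013]
tool_rot: [3.119, 0.377, 0.0]
ft_force: [-0.4, -0.1, 0.7]
gripper_width: 0.0352
```

Emit:
play_rows:
  increments:
    - [0,0,-0.4,0]
    - [0,0,-1,0]
    - [0,0,-1,0]
    - [0,0,-1,0]
    - [0,0,-1,0]

```text
time: 25.1
eef_pos: [0.4712, -0.2162, 0.1246]
tool_rot: [-3.119, -0.377, 0.0]
ft_force: [0.1, 0.1, -0.4]
gripper_width: 0.0347
```

Emit:
play_rows:
  increments:
    - [0,0,-0.9,0]
    - [0,0,0,0]
    - [0,0,0,0]

```text
time: 25.35
eef_pos: [0.4722, -0.2167, 0.1469]
tool_rot: [3.117, 0.377, 0.004]
ft_force: [-0.7, -0.4, -1.5]
gripper_width: 0.0351
```

```bash
python3 -c "
from h import *
see('11')
for n in('top','side'):
    d=dict(np.load(f'{n}10.npz'));w=cloud(d); q=w[(w[...,2]>.085)&(w[...,2]<.108)&(np.hypot(w[...,0]-.594,w[...,1]+.030)<.05)]
    c,r=cv2.minEnclosingCircle((q[:,:2]*1000).astype(np.float32)); print(n,len(q),np.round(c,1),r,(toS(np.array(c)/1000)*1000).round(1),q[:,2].max())
plan([*S(.0495,-.0072),.108])
"
```

```text
top 172 [592.7 -29.8] 30.76038932800293 [47.5 -6.3] 0.10325459855880674
side 337 [595.5 -29.5] 34.06197738647461 [50.4 -6.7] 0.1017246185694822
t 25.45 pos [ 0.4707 -0.2162  0.1449] S [-115.3 -158.2] yaw 13.79 zaxis [-1.3e-03  4.0e-04 -1.0e+00] F [-0.56 -0.12  0.13] w 0.035
units [ 6.59 -6.04  1.47] turn -0.0
```

View pics/side11.png

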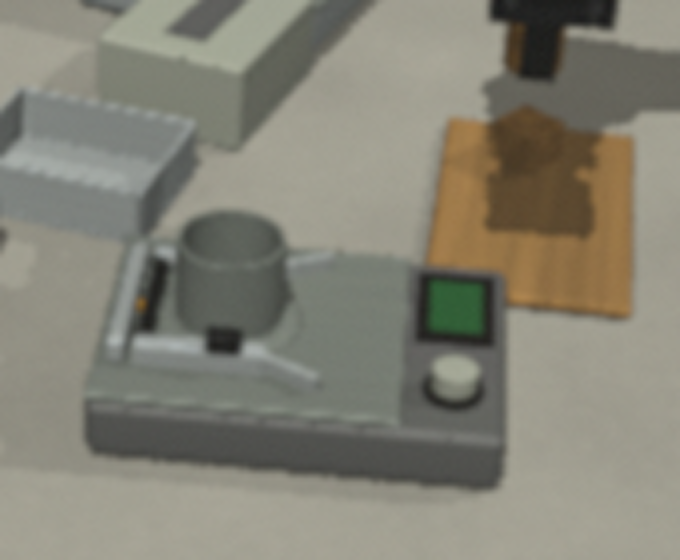

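View pics/top11.png

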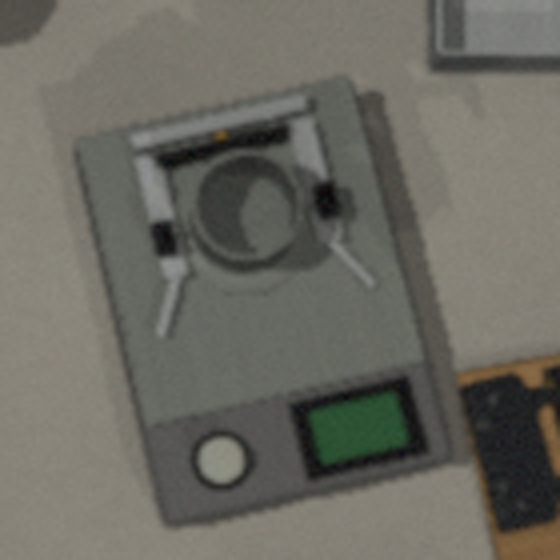

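The bowl is home, with the pin visible behind the rubber at (221,133) in the top view, and the cake is in the hand. Moving over the bowl.

Emit:
play_rows:
  increments:
    - [1,-1,0,0]
    - [1,-1,0,0]
    - [1,-1,0,0]
    - [1,-1,0,0]
    - [1,-1,0,0]

```text
time: 25.87
eef_pos: [0.5626, -0.0636, 0.1439]
tool_rot: [-3.118, -0.377, 0.005]
ft_force: [0.3, -0.8, -0.3]
gripper_width: 0.0352
```

Emit:
play_rows:
  increments:
    - [1,-0.7,0,0]
    - [0.58,-0.35,0,0]
    - [0,0,0,0]
    - [0,0,0,0]
    - [0,0,0,0]

```text
time: 26.28
eef_pos: [0.5937, -0.0317, 0.1441]
tool_rot: [3.119, 0.375, -0.005]
ft_force: [0.1, -1.0, -0.8]
gripper_width: 0.0354
```

```bash
python3 -c "
from h import *
see('12');plan([*S(.0493,-.007),.106])
"
```

```text
t 26.38 pos [ 0.594  -0.0321  0.1448] S [48.3 -8.9] yaw 13.67 zaxis [-0.0019 -0.001  -1.    ] F [ 0.52  0.49 -0.65] w 0.0351
units [ 0.05 -0.08  1.55] turn -0.03
```

View pics/side12.png

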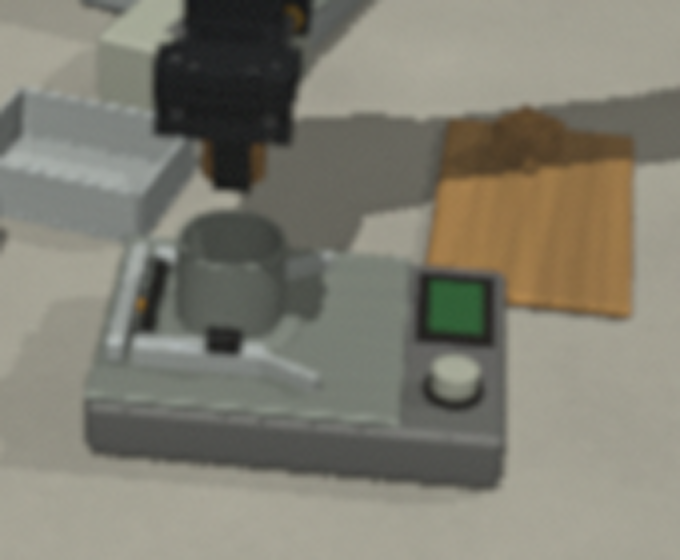

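Emit:
play_rows:
  increments:
    - [0.05,-0.08,0.5,0]
    - [0,0,0.5,0]
    - [0,0,0.3,0]
    - [0,0,0.1,0]
    - [0,0,0.05,0]

```text
time: 26.8
eef_pos: [0.5951, -0.0282, 0.1079]
tool_rot: [-3.119, -0.377, 0.003]
ft_force: [-0.1, -0.9, 0.7]
gripper_width: 0.0349
```

Emit:
play_rows:
  increments:
    - [0,0,0,0]
    - [0,0,0,0]
    - [0,0,0,0]

```text
time: 27.05
eef_pos: [0.5963, -0.0281, 0.1097]
tool_rot: [3.119, 0.377, 0.001]
ft_force: [-0.6, 0.1, -0.6]
gripper_width: 0.0351
```

```bash
python3 -c "
from h import *
see('13');plan([*S(.0493,-.007),.106])
"
```

```text
t 27.15 pos [ 0.5963 -0.0281  0.1097] S [51.5 -5.5] yaw 13.79 zaxis [ 8.e-04 -1.e-04 -1.e+00] F [-0.27  0.58 -0.53] w 0.0349
units [-0.09  0.06  0.15] turn -0.0
```

View pics/side13.png

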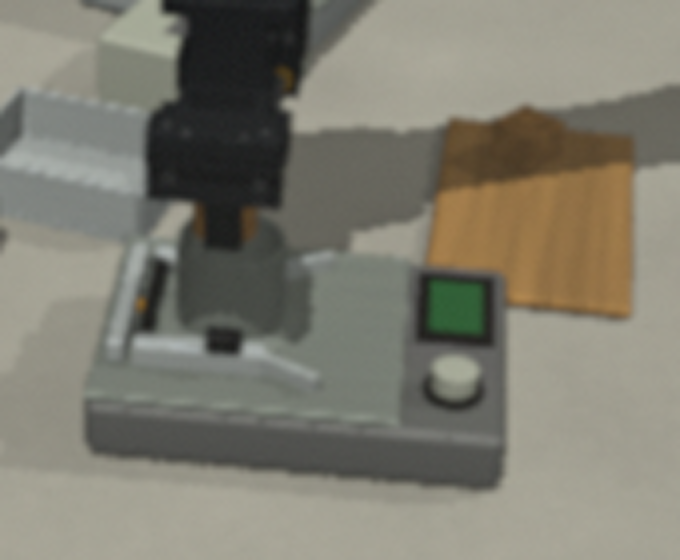

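Emit:
play_rows:
  increments:
    - [-0.08,0.06,0.13,0]
    - [0,0,0,0]
    - [0,0,0,0]
    - [0,0,0,0]

```text
time: 27.48
eef_pos: [0.5943, -0.0301, 0.1059]
tool_rot: [3.119, 0.377, -0.0]
ft_force: [-0.0, 0.9, -0.8]
gripper_width: 0.0349
```

```bash
python3 -c "
from h import *
plan([*S(.0493,-.007),.106])
"
```

```text
t 27.48 pos [ 0.5943 -0.0301  0.1059] S [49. -7.] yaw 13.78 zaxis [-1.e-04 -0.e+00 -1.e+00] F [-0.05  0.89 -0.78] w 0.0349
units [ 0.01  0.   -0.  ] turn -0.0
```

Emit:
play_rows:
  increments:
    - [0,0,0,0]
    - [0,0,0,0]
    - [0,0,0,0]
    - [0,0,0,0]
    - [0,0,0,0]
  claw: 0.4

```text
time: 27.9
eef_pos: [0.5944, -0.03, 0.106]
tool_rot: [-3.119, -0.377, -0.0]
ft_force: [-0.0, 0.5, 0.5]
gripper_width: 0.0613
```

Emit:
play_rows:
  increments:
    - [0,0,-0.2,0]
    - [0,0,-0.6,0]
    - [0,0,-1,0]
    - [0,0,-1,0]
    - [0,0,-1,0]

```text
time: 28.32
eef_pos: [0.5941, -0.0299, 0.2023]
tool_rot: [-3.119, -0.377, 0.0]
ft_force: [-0.2, -0.9, 0.4]
gripper_width: 0.0617
```

Emit:
play_rows:
  increments:
    - [-0.5,0,-0.5,0]
    - [-1,0,0,0]
    - [-1,0,0,0]
    - [-1,0,0,0]
    - [-1,0,0,0]

```text
time: 28.73
eef_pos: [0.484, -0.057, 0.2139]
tool_rot: [3.119, 0.377, 0.001]
ft_force: [-0.3, -0.0, -0.1]
gripper_width: 0.0619
```

Emit:
play_rows:
  increments:
    - [-1,0.5,0,0]
    - [-0.5,1,0,0]
    - [0,1,0,0]
    - [0,1,0,0]
    - [0,1,0,0]

```text
time: 29.15
eef_pos: [0.4755, -0.1763, 0.2141]
tool_rot: [3.118, 0.377, 0.001]
ft_force: [0.1, 0.8, 0.4]
gripper_width: 0.0617
```

Emit:
play_rows:
  increments:
    - [0,0,0,0]
    - [0,0,0,0]
    - [0,0,0,0]

```text
time: 29.4
eef_pos: [0.4754, -0.1742, 0.2136]
tool_rot: [-3.118, -0.378, 0.0]
ft_force: [-0.2, 0.3, 0.5]
gripper_width: 0.0614
```

```bash
python3 -c "
from h import *
see('14');st()
for n in('top','side'):
    d=dict(np.load(f'{n}14.npz'));w=cloud(d); q=w[np.hypot(w[...,0]-.594,w[...,1]+.030)<.02]
    print(n,len(q),q.mean(0).round(4),np.percentile(q[:,2],[10,50,90]).round(4))
"
```

```text
t 29.5 S [-100.6 -118. ] z 213.6 F along -0.0 lat -0.1 z -0.2 M [ 0.    0.03 -0.01] w 0.062
top 253 [ 0.5913 -0.029   0.074 ] [0.0514 0.0786 0.0814]
side 31 [ 0.5978 -0.039   0.0797] [0.0788 0.0795 0.0811]
```

View pics/side14.png

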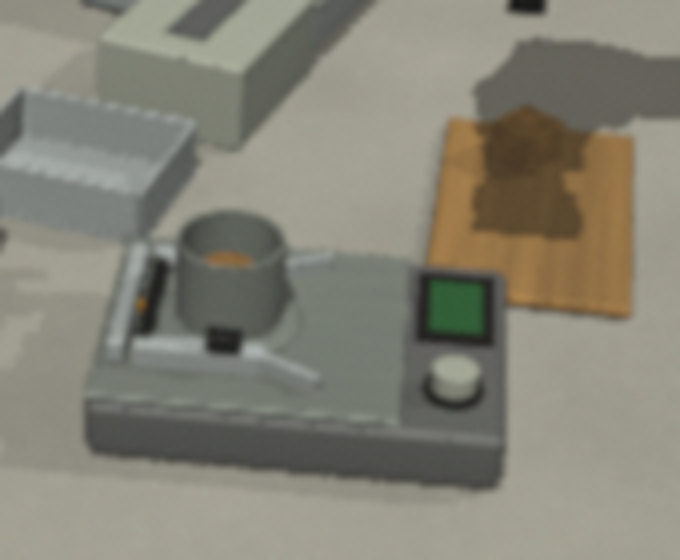

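View pics/top14.png

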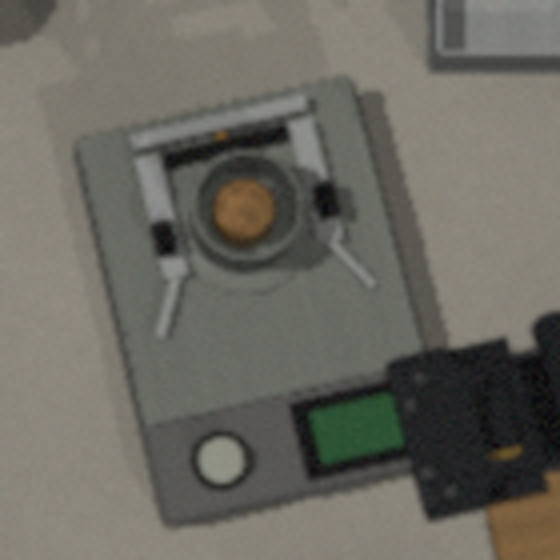

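The round cake sits flat in the bowl at (244,211), with its top at z≈0.080 as expected. The pin is still in at (221,133), the key at (221,460) is up, and the arm is clear. Handing in.

```bash
python3 -c "
from plant import arm
print(arm.job_done())"
```

```text
the job is handed in; nothing more can be done
None
```

I ran all the steps in order and handed the job in at about 29.5 s; no verdict was reported.

- **Bowl:** I slid it along the dock line and the balls took about 6 N. At S≈49.3 mm travel stalled, and I stopped pushing when the push force reached about 9 N in all. The brass pin was pushed in behind the rubber and stayed there after release, in every later picture.
- **Tare key:** I felt the top at about 57 mm, then held it about 5.5 mm down at about 6 N for roughly 1.1 s. It was seen up again before I took the cake.
- **Cake:** I let it fall from just over the rim. It lies flat in the bowl, with its top at about 80 mm, as expected.

In the last pictures the pin is in, the key is up and the arm is touching nothing. The square cake, the bottles and the other items were not touched. I checked the square cake and foil tub only by eye in cropped pictures, and did not re-measure the rest at the end. Joint values such as the pin and the key can't be read directly, so those are judged from images, force and travel. Force readings were noisy by about 1 N.

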